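# Scoop the truffle order, hang up the scoop and ring the service bell twice

## Robot

A 7-joint arm with a two-finger parallel gripper is mounted at the origin on the work surface. World frame = base frame: x ahead of the robot, y to its left, z up, the work surface at z = 0. Lengths are in m, angles in rad, forces in N, time in s.
With the tool pointing down it reaches from about 0.4 to 0.9 m from the base axis. Payload 5.6 kg.
Tool frame: the origin (TCP) lies midway between the tips of the shut fingers; the grasp point (between the pads) lies 19 mm behind it; z points along the fingers, y is the line along which they close (so a half turn about z gives the same grasp; the last joint's range is limited). The gripper opens to 92 mm and grips with 3 to 60 N. Pads are 20 mm wide; open, the fingers measure 128 mm over their backs; the gripper's body (75 mm by 189 mm) begins 69 mm behind the grasp point.
Start: joints at [-1.356, 0.468, -0.012, 1.603, 0.006, 1.071, -0.056], TCP at [0.166, 0.629, 0.215] pointing down, gripper open.
Joint ranges: [-2.53, 2.53], [-0.31, 2.02], [-1.57, 1.55], [0.28, 2.44], [-1.29, 4.43], [0.15, 1.84], [-2.92, 2.92]. Speed limits (rad/s): [2.57, 2.57, 3.14, 3.14, 3.14, 3.14, 3.14].

## Interface

Orientations are given as [roll, pitch, yaw] about the fixed x, y, z axes, in that order (R = Rz(yaw) Ry(pitch) Rx(roll)).
In Python, from station import bot gives the robot as it stands.
- The arm moves only by the tool drive_tool, never from a script. Its arguments are lists of equal length, an entry for each row: "dp": the shift along the tool's x, y, z normalised to -1 to 1, where 1 is 0.2 m, a list of three; "turn": the turn about the tool's z normalised to -1 to 1, where 1 is 30 degrees. In form: {"dp": [[dx, dy, dz], ...], "turn": [turn, ...]}. A call has exactly 10 rows; each row is the pose to reach, as a shift and turn from the pose commanded when the call began, along the tool's axes at that moment; what a row does not reach only later rows make up. A row lasts 1/8 s, in which the tool goes at most 62.5 mm and 10.7 degrees, less where a joint would pass 70% of its speed; a pose out of reach is approached as far as the arm can. A call with a number of a shift or a turn outside -1 to 1 is refused whole. A call with a gripper value outside its range is refused whole. "claw" is the finger opening in mm, from 0 to 91.9, set as the call begins (left out, the last holds). The fingers move at their own pace and stop on an object; the grip force is fixed at half the most. Time passes only in rows, so rows that repeat a pose let the fingers close, or fill a call up. It gives the time, the measured TCP pose, the force, the opening and the grip force at its end, in the units of the state.
- bot.observe(): the state, without advancing time (a new reading comes with each control period).
- bot.read_camera(name): name is "scene" or "top"; returns a dict with "image" (384x512x3 uint8, red, green, blue), "fx", "fy", "cx", "cy" (pixels), "k1" (the pictures are not rectified: a ray, as slopes to the right and down, at radius r is drawn at 1 + k1 r^2 times it, then the intrinsics apply), "rvec" (rotation vector, rad) and "tvec" (3), from world to camera coordinates, as OpenCV has them. Camera axes: x right, y down, z forward; pixel columns grow to the right and rows downward; lengths in m; the calibration is good to about 2 mm. A picture is of the moment at which its call begins. There is no depth.
- bot.finish_job(): hands the job in; it is judged then, once.
Trained networks look in the newest picture that a camera, given by its name, has taken for a name from the list of things; names that differ only in an ending like _2 or _b are one class to them, and where a whole thing is asked for, a point or a joint stands for the part that bears it (a point fixed in the world has none). Each returns a list of dicts, best first, with "conf" (0 to 1); they miss things now and then, are a little off and sometimes report something else, mostly with a low value. They report only what shows in the picture. A call takes as long as a camera call.
- bot.trace(name, camera): "mask" (384x512 bool, what is visible of it) and "bbox" ([left, top, right, bottom] in pixels, round what is visible of it).
The state is a dict: "clock": time; "q": joint angles; "qvel": joint speeds; "effort": joint torques, N m; "eef_pos": TCP position; "orientation": TCP orientation; "ft_force": force on the tool from outside, world axes, zero at the start; "wrist_torque": the same for the moment, N m; "finger_gap": finger opening in m; "grip_force": force on a finger pad.
Only numpy, scipy, OpenCV 4.12 (cv2) and the standard library are available. Lean on these libraries where they do the work, as an engineer would, in place of code of your own. Each camera call takes 0.05 s, during which the arm holds its last target. There are 200 camera calls.

## Task

Make up the truffle order: with the steel scoop, move every chocolate truffle from the topping bin into the blue serving bowl, never touching a truffle with the fingers. Then hang the scoop by the eye of its handle on the rack's free peg, and only when that is done ring the service bell twice, each time pressing its plunger all the way down and letting it come right up again. Leave the other things on the bench where they are.

Things in the scene. Friction and masses are not known exactly. Their poses are not given: they have to be found in the camera images.
- bin: White topping pan, fixed on a steel stand: 190 mm long, 108 mm wide inside, walls 44 mm high, 3 mm thick. Its floor slopes 12 degrees down to the low end (-x, towards the robot), where the truffles roll to; there the 54 mm end wall leans outwards 25 degrees from square to the floor. Origin: centre of the stand's underside; x level, from low to high end; z up
- bin_low (a point): middle of the pan floor's upper face at the foot of the low end wall, 22 mm above the table; from here the floor rises 12 degrees along the bin's +x
- scoop: Small flat-bottomed steel hand scoop, about 140 g: floor 60 x 46 x 2 mm, side walls 29 mm high that slope down to the open nose over the last 16 mm, back wall 29 mm high. Origin: centre of the floor's underside; +x to the open nose (lip at x 30 mm), z up. Starts flat on the table, nose roughly towards the robot
- scoop_grip (a point): point on the centre line of the black handle to hold it by (x -80 mm, z 68 mm from the scoop's origin). The handle, 18 mm wide (y) and 12 mm thick, starts at the back wall (x -30, z 26 mm) and rises 40 degrees towards -x; this point is 65 mm up it
- scoop_eye (a point): centre of the eye, a hole 22 mm wide in the flat ring (34 mm across, 5 mm thick) at the handle's end, 150 mm up the handle (x -145 mm, z 122 mm from the scoop's origin). The hole's axis is square to the handle: direction (0.64, 0, 0.77) in the scoop's frame
- bowl: Loose blue ceramic serving bowl, 450 g, 55 mm high, rim radius 85 mm, floor radius 38 mm. Origin at the centre of its underside
- peg_root (a point): where the free peg (8 mm thick, 50 mm long) leaves the 28 mm high crossbar of the fixed steel utensil rack, 285 mm above the table. Open space below the peg; the rack's 18 mm post stands behind the bar, 90 mm to one side, and a whisk hangs on its other peg, 160 mm to that side
- peg_tip (a point): end of the free peg; it points towards the robot and 25 degrees up, 306 mm above the table
- peg_mid (a point): middle of the free peg
- bell_top (a point): service bell, fixed: black base 86 mm across, steel dome to 48 mm, spring plunger on its axis; this is the top of the plunger head (21 mm across), 69 mm above the table when up; it moves with the plunger
- bell_plunger (a joint): travel of the bell plunger, in m: 0 up, 0.007 down at its stop; its spring takes 2 N to start and 6 N at the stop
- glass: drinking glass, 68 mm across, 100 mm high, a bystander
- cutter: ring cookie cutter, 60 mm across, 35 mm high, a bystander
- sprinkles: yellow jar with a red cap, 52 mm across, 85 mm high, a bystander
- extract: small amber bottle, 44 mm across, 110 mm high, a bystander
- ramekin: small white pot, 72 mm across, 38 mm high, a bystander
- truffle0: centre of a chocolate truffle, a ball 25 mm across, 12 g, at the low end of the bin (None if there is no such truffle today)
- truffle1: centre of a chocolate truffle, a ball 25 mm across, 12 g, at the low end of the bin (None if there is no such truffle today)
- truffle2: centre of a chocolate truffle, a ball 25 mm across, 12 g, at the low end of the bin (None if there is no such truffle today)
- truffle3: centre of a chocolate truffle, a ball 25 mm across, 12 g, at the low end of the bin (None if there is no such truffle today)
- truffle4: centre of a chocolate truffle, a ball 25 mm across, 12 g, at the low end of the bin (None if there is no such truffle today)
- truffle5: centre of a chocolate truffle, a ball 25 mm across, 12 g, at the low end of the bin (None if there is no such truffle today)
- truffle6: centre of a chocolate truffle, a ball 25 mm across, 12 g, at the low end of the bin (None if there is no such truffle today)

How it is judged:
On the way, in this order (a step that is already met when the one before it is completed fails the run):
1. every truffle lies in the serving bowl (horizontal distance between each of truffle0, truffle1, truffle2, truffle3, truffle4, truffle5, truffle6 and bowl below 0.078 m and height (world z) of each of truffle0, truffle1, truffle2, truffle3, truffle4, truffle5, truffle6 below 0.075 m), for 0.3 s.
2. the scoop hangs by its eye on the free peg, let go (distance between scoop_eye and peg_mid below 0.036 m and height (world z) of scoop above 0.08 m and contact force between the fingers and scoop below 0.1 N), for 0.4 s.
3. the bell's plunger is pressed down to its stop (value of joint bell_plunger above 0.006 m), for 0.04 s.
4. the plunger has come up again (value of joint bell_plunger below 0.0012 m), for 0.04 s.
5. the plunger is pressed down to its stop a second time (value of joint bell_plunger above 0.006 m), for 0.04 s.
At the end, for the whole second after the job is handed in: every truffle in the bowl (centre within 78 mm of the bowl's axis and below 75 mm), the bowl upright on the table and at rest; the scoop hanging at rest on the free peg with its eye within 36 mm of the peg's middle; the bell rung twice after that, plunger back up (all of step 1 and all of step 2 and angle between bowl's own z axis and vertical below 0.15 rad and height (world z) of bowl below 0.012 m and value of joint bell_plunger below 0.0012 m and linear speed of scoop below 0.08 m/s and linear speed of bowl below 0.03 m/s); the robot touches nothing.
It fails at once if a truffle touched by the fingers (contact force between the fingers and truffle0 above 0.3 N or contact force between the fingers and truffle1 above 0.3 N or contact force between the fingers and truffle2 above 0.3 N or contact force between the fingers and truffle3 above 0.3 N or contact force between the fingers and truffle4 above 0.3 N or contact force between the fingers and truffle5 above 0.3 N or contact force between the fingers and truffle6 above 0.3 N).
It fails at once if the bell pressed before every truffle is in the bowl and the scoop hangs on its peg (value of joint bell_plunger above 0.004 m and (not (horizontal distance between each of truffle0, truffle1, truffle2, truffle3, truffle4, truffle5, truffle6 and bowl below 0.078 m and height (world z) of each of truffle0, truffle1, truffle2, truffle3, truffle4, truffle5, truffle6 below 0.075 m) or distance between scoop_eye and peg_mid above 0.045 m)).
It fails at once if a bystander knocked more than 30 mm aside (distance of any of glass, cutter, sprinkles, extract, ramekin from where it was at the start of the episode above 0.03 m).
Of truffle4, truffle5, truffle6 only 1 to 3 are there at a start; the rules pass over those that are not, and their reading is None.
At some moment in a run one of bowl may be knocked a few centimetres aside while the robot is not near it.
It also fails if it takes over 210 s, if anything falls off the work surface, if the arm or the gripper's body presses on something with over 40 N, if the wrist force passes 120 N, or if a joint passes its speed limit or range.

## Working session

There is one attempt and no reset: what is moved stays moved. The work goes in short steps, Python scripts to look and compute and a tool call to move; the robot and the scene stay as the last step left them, time stands still between calls to the robot, and variables do not carry over. Pictures are saved under pics/ and viewed, at most 14 in all, crops included, and the job is handed in when it is done.

Besides the shell and the picture viewer there is one more tool, called by a JSON object that holds its "api" and its "payload". drive_tool: Moves the arm, as the interface text tells. Scaled input: -1 to 1 covers 0.2 m each way for a shift and 30 degrees each way for a turn. Its arguments: {"type":"object","properties":{"dp":{"type":"array","items":{"type":"array","items":{"type":"number","minimum":-1,"maximum":1}}},"turn":{"type":"array","items":{"type":"number","minimum":-1,"maximum":1}},"claw":{"type":"number"}},"required":["dp","turn"]}

```bash
mkdir -p pics; ls
cat > h.py <<'E'
import numpy as np, cv2
from station import bot
def cam(n):
    c=bot.read_camera(n); K=np.array([[c['fx'],0,c['cx']],[0,c['fy'],c['cy']],[0,0,1.]])
    c['K']=K; c['D']=np.array([c['k1'],0,0,0,0.]); c['R']=cv2.Rodrigues(np.array(c['rvec'],float))[0]; c['t']=np.array(c['tvec'],float); return c
def proj(c,P): return cv2.projectPoints(np.atleast_2d(np.array(P,float)),c['R'],c['t'],c['K'],c['D'])[0].reshape(-1,2)
def ray(c,uv):
    p=cv2.undistortPoints(np.array(uv,float).reshape(-1,1,2),c['K'],c['D']).reshape(-1,2)
    d=np.c_[p,np.ones(len(p))]@c['R']; return -c['R'].T@c['t'], d/np.linalg.norm(d,axis=1)[:,None]
def onz(c,uv,z):
    o,d=ray(c,uv); return o+d*((z-o[2])/d[:,2])[:,None]
def tri(cs,uvs):
    A=np.zeros((3,3));b=np.zeros(3);L=[]
    for c,uv in zip(cs,uvs):
        o,d=ray(c,[uv]);d=d[0];M=np.eye(3)-np.outer(d,d);A+=M;b+=M@o;L.append((o,M))
    p=np.linalg.solve(A,b); return p,max(np.linalg.norm(M@(p-o)) for o,M in L)
def save(c,f,box=None,s=1):
    im=c['image'][:,:,::-1]
    if box: im=im[box[1]:box[3],box[0]:box[2]]
    cv2.imwrite('pics/'+f,cv2.resize(im,None,fx=s,fy=s,interpolation=cv2.INTER_CUBIC))
E
python3 - <<'E'
from h import *
for n in('scene','top'):
    c=cam(n); save(c,n+'0.png',s=1.5)
    print(n,c['fx'],c['k1'],-c['R'].T@c['t'],c['R'][2])
    for t in ['bin','scoop','bowl','bell_top','glass','cutter','sprinkles','extract','ramekin','truffle0','peg_root']:
        try: print(t,[(round(r['conf'],2),r['bbox']) for r in bot.trace(t,n)][:9])
        except Exception as e: print(t,e)
print(bot.observe())
E
```

```text
pics
scene 393.15767533548484 -0.07832716178959402 [ 1.23467073 -0.12549632  1.05705729] [-0.61494818  0.12843681 -0.77803774]
bin [(0.76, [219.2, 200.2, 275.8, 276.4])]
scoop [(0.56, [158.4, 210.5, 195.0, 238.2])]
bowl [(0.84, [271.8, 175.5, 324.7, 216.1])]
bell_top []
glass [(0.94, [113.5, 179.0, 140.5, 211.7])]
cutter [(0.7, [238.0, 182.3, 253.4, 198.3]), (0.2, [341.2, 151.9, 361.4, 176.6])]
sprinkles [(0.59, [343.0, 150.7, 362.3, 177.7])]
extract [(0.59, [353.8, 224.9, 370.7, 251.7])]
ramekin [(0.89, [177.9, 277.9, 202.8, 302.7])]
truffle0 [(0.59, [227.5, 215.9, 235.3, 221.1]), (0.59, [246.2, 213.5, 252.3, 217.6]), (0.54, [223.2, 219.3, 231.3, 228.5]), (0.51, [236.8, 220.6, 244.4, 225.7]), (0.5, [245.6, 216.8, 249.4, 220.9])]
peg_root [(0.67, [23.1, 169.1, 115.2, 280.7])]
top 440.61703595639585 0.05656005133515707 [0.26396908 0.02750768 1.4799339 ] [ 0.2005298  -0.02323235 -0.9794121 ]
bin [(0.94, [232.6, 139.8, 288.3, 211.0])]
scoop [(0.85, [314.7, 159.4, 339.5, 220.6]), (0.74, [124.2, 246.1, 145.8, 263.8]), (0.46, [231.9, 139.9, 286.5, 212.3])]
bowl [(0.6, [178.3, 189.6, 228.0,
[... 487 characters left out ...]
array([-1.35601078,  0.46747756, -0.01158464,  1.60274602,  0.00597069,
        1.07139017, -0.05628477]), 'qvel': array([ 5.43114974e-05,  8.13576881e-04, -5.84067841e-04, -6.70042132e-04,
        1.18811994e-03,  1.48183695e-03,  1.26806684e-04]), 'effort': array([-5.45519504e-05, -5.20428228e+01, -1.27811782e-02, -2.44055361e+01,
       -5.67357859e-02,  1.13938283e-02,  3.15468014e-05]), 'eef_pos': array([0.16575158, 0.6284974 , 0.21458783]), 'orientation': array([3.14157815e+00, 2.03546961e-05, 2.88372347e+00]), 'ft_force': array([ 0.63608362, -0.94137242,  0.10512525]), 'wrist_torque': array([-0.05080648,  0.00548764,  0.00040697]), 'grip_force': 0.0, 'finger_gap': 0.09161957432953699}
```

View pics/scene0.png

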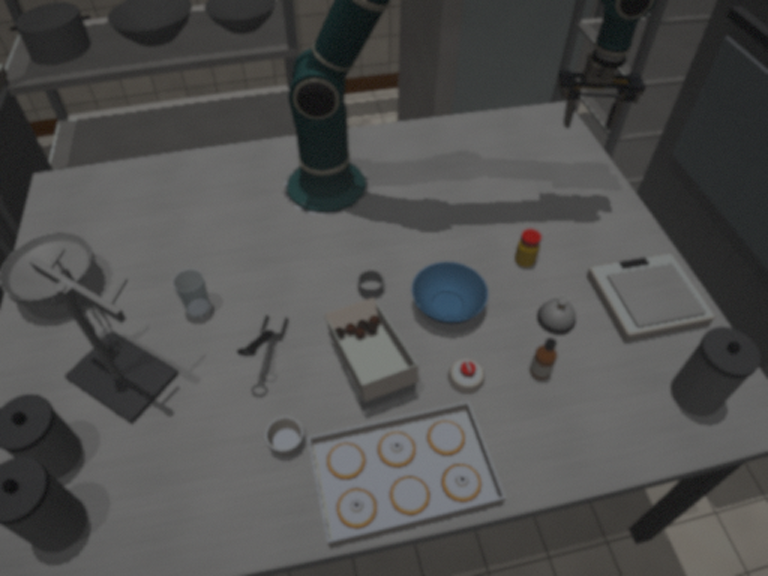

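View pics/top0.png

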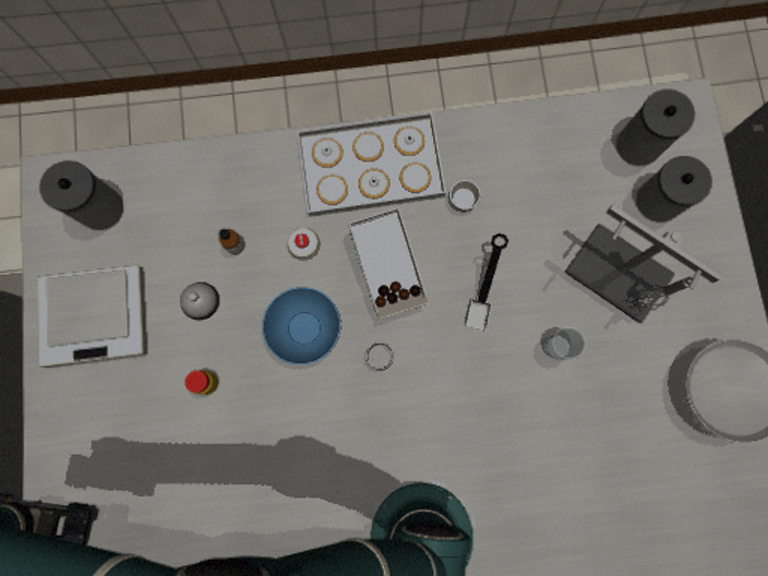

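```bash
cat > mont.py <<'E'
from h import *
def mont(f,items):
    # items: (cam,box,scale)
    ims=[]
    for c,b,s in items:
        im=cv2.resize(c['image'][b[1]:b[3],b[0]:b[2],::-1],None,fx=s,fy=s,interpolation=cv2.INTER_CUBIC)
        im=cv2.convertScaleAbs(im,alpha=1.5)
        for x in range(-(-b[0]//10)*10,b[2],10): cv2.line(im,((x-b[0])*s,0),((x-b[0])*s,4),(0,255,255)); cv2.putText(im,str(x),((x-b[0])*s,12),0,.3,(0,255,0))
        for y in range(-(-b[1]//10)*10,b[3],10): cv2.line(im,(0,(y-b[1])*s),(4,(y-b[1])*s),(0,255,255)); cv2.putText(im,str(y),(5,(y-b[1])*s+3),0,.3,(0,255,0))
        ims.append(im)
    H=max(i.shape[0] for i in ims)
    o=np.hstack([cv2.copyMakeBorder(i,0,H-i.shape[0],0,4,0) for i in ims]); print(o.shape); cv2.imwrite('pics/'+f,o)
E
python3 - <<'E'
from mont import *
t=cam('top');s=cam('scene')
mont('m1.png',[(t,(230,136,294,216),6),(s,(214,196,280,280),6)])
mont('m2.png',[(t,(370,125,470,215),4),(s,(10,155,120,275),3)])
mont('m3.png',[(t,(305,150,345,225),7),(s,(154,206,200,268),8)])
E
```

```text
(504, 788, 3)
(360, 738, 3)
(525, 656, 3)
```

View pics/m1.png

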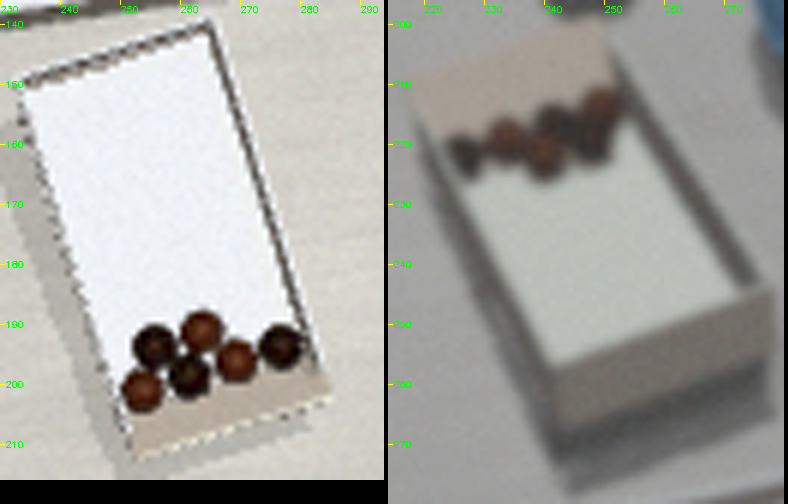

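View pics/m2.png

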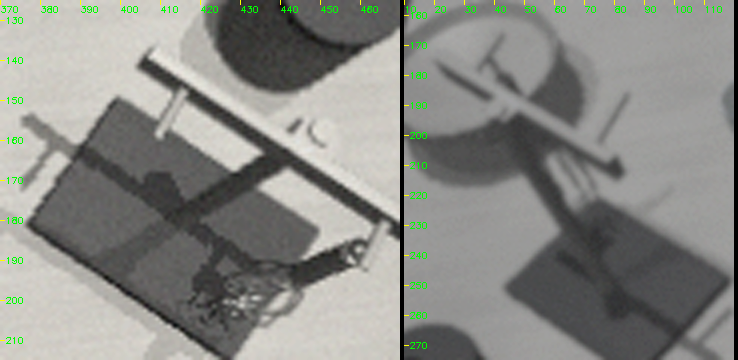

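View pics/m3.png

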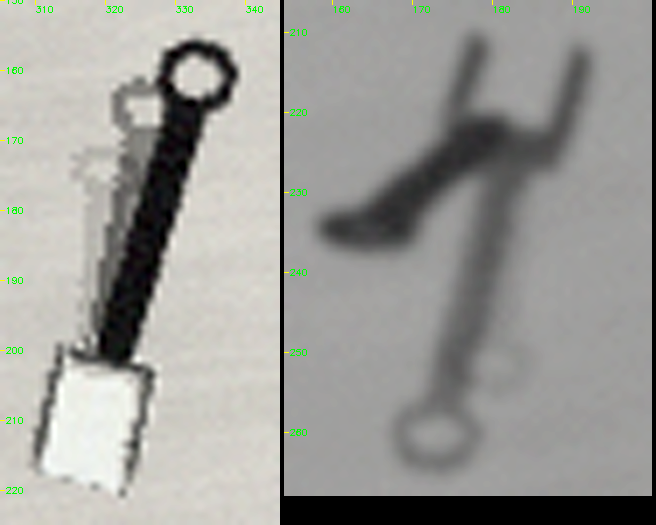

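```bash
cat > loc.py <<'E'
from h import *
from scipy.optimize import least_squares
t=cam('top');s=cam('scene')
def T(n,a,b): p,e=tri([t,s],[a,b]); print(n,p.round(4),round(e*1e3,1))
T('hiL',(233.7,149),(278.5,244.7));T('hiR',(264.7,139.3),(241.8,257.3));T('loR',(285,202.7),(217.3,211.8));T('loL',(252.5,212.7),(249.3,199.3))
T('pegroot',(415,148),(75.3,202.3));T('pegtip',(410.3,159),(84.7,186.7));T('eye',(333.3,160.9),(161.5,234.5))
d=np.deg2rad
f=np.array([np.cos(d(12)),0,np.sin(d(12))]);n=np.array([-np.sin(d(12)),0,np.cos(d(12))]);y=np.array([0,1,0])
w=np.array([-np.sin(d(37)),0,np.cos(d(37))])
M=np.array([190*f+44*n+56*y,190*f+44*n-56*y,54*w-56*y,54*w+56*y])/1e3
uv=[np.array([(233.7,149),(264.7,139.3),(285,202.7),(252.5,212.7)]),np.array([(278.5,244.7),(241.8,257.3),(217.3,211.8),(249.3,199.3)])]
def W(M,p): c,q=np.cos(p[3]),np.sin(p[3]); return M@np.array([[c,q,0],[-q,c,0],[0,0,1]])+p[:3]
r=least_squares(lambda p:np.r_[(proj(t,W(M,p))-uv[0]).ravel(),(proj(s,W(M,p))-uv[1]).ravel()],[.5,0,.02,0])
print('bin_low,yaw',r.x.round(4),np.rad2deg(r.x[3]),r.fun.round(1))
S=np.array([[-145,0,122],[-30,0,26+6],[30,23,2],[30,-23,2]])/1e3
us=np.array([(333.3,160.9),(321.4,200.7),(322.6,220.4),(310.4,216.9)])
r=least_squares(lambda p:np.r_[(proj(t,W(S,[p[0],p[1],0,p[2]]))-us).ravel(),(proj(s,W(S[:1],[p[0],p[1],0,p[2]]))-(161.5,234.5)).ravel()],[.5,-.1,3.1])
p=r.x;print('scoop',p.round(4),np.rad2deg(p[2]),r.fun.round(1));print('grip',W(np.array([[-.08,0,.068]]),[p[0],p[1],0,p[2]]))
for nm,z in(('bowl',.055),('glass',.1),('cutter',.035),('ramekin',.038),('extract',.11),('sprinkles',.085)):
    g=[]
    for c,cn in((t,'top'),(s,'scene')):
        q=bot.trace(nm,cn)
        if q: b=q[0]['bbox'];g.append((c,((b[0]+b[2])/2,(b[1]+b[3])/2)));
    if len(g)==2: pp,e=tri([g[0][0],g[1][0]],[g[0][1],g[1][1]]);print(nm,pp.round(3),round(e*1e3,1))
    else: print(nm,len(g),[onz(c,[u],z/2).round(3) for c,u in g])
T('bell',(199/1.5,297/1.5),(560/1.5,303/1.5))
for u in [(253,201),(255,194),(261,199),(263,191),(269,196.5),(276,194)]: print(onz(t,[u],.037).round(3))
E
python3 loc.py
```

```text
hiL [0.6684 0.074  0.0998] 3.6
hiR [ 0.6875 -0.0332  0.1009] 0.2
loR [ 0.4797 -0.073   0.0518] 1.6
loL [0.4589 0.0362 0.0607] 1.3
pegroot [ 0.5518 -0.4339  0.2896] 2.5
pegtip [ 0.5187 -0.4078  0.306 ] 3.8
eye [ 0.582  -0.2411  0.1263] 2.4
bin_low,yaw [ 0.503  -0.0121  0.0156  0.1871] 10.718581705577028 [-1.5  0.8  0.3  0.3 -0.4 -0.9 -0.6 -0.4 -0.9 -0.4 -0.5  0.4 -0.6 -0.9
 -0.1  0.8]
scoop [ 0.4473 -0.1867  2.7509] 157.61471672553333 [ 0.8  0.4  0.3 -0.3  0.4  0.3 -0.7  0.2  0.8  0.7]
grip [[ 0.52128414 -0.2171873   0.068     ]]
bowl [ 0.536  0.319 -0.124] 106.1
glass 1 [array([[ 0.346, -0.356,  0.05 ]])]
cutter 1 [array([[0.384, 0.041, 0.018]])]
ramekin [ 0.724 -0.194  0.023] 1.0
extract [0.67  0.342 0.044] 0.9
sprinkles [0.377 0.42  0.053] 1.5
bell [0.5566 0.4209 0.0619] 5.7
[[0.5   0.029 0.037]]
[[0.523 0.019 0.037]]
[[0.504 0.002 0.037]]
[[ 0.53  -0.008  0.037]]
[[ 0.509 -0.026  0.037]]
[[ 0.514 -0.05   0.037]]
```

{"api": "drive_tool", "payload": {"dp": [[-0.3, -0.21, 0], [-0.6, -0.42, 0], [-0.8, -0.56, 0], [-1, -0.7, 0], [-1, -0.7, 0], [-1, -0.7, 0], [-1, -0.7, 0], [-1, -0.7, 0], [-1, -0.7, 0], [-1, -0.7, 0]], "turn": [0, 0, 0, 0, 0, 0, 0, 0, 0, 0]}}

```text
clock: 3.25
eef_pos: [0.3232, 0.4424, 0.2145]
orientation: [-3.142, 0.0, 2.884]
ft_force: [1.0, 0.7, -0.3]
finger_gap: 0.092
grip_force: 0.0
```

{"api": "drive_tool", "payload": {"dp": [[-1, -0.935, 0], [-1, -0.935, 0], [-1, -0.935, 0], [-1, -0.935, 0], [-1, -0.935, 0], [-1, -0.935, 0], [-1, -0.935, 0], [-1, -0.935, 0], [-1, -0.935, 0], [-1, -0.935, 0]], "turn": [0, 0, 0, 0, 0, 0, 0, 0, 0, 0]}}

```text
clock: 4.5
eef_pos: [0.4689, 0.2109, 0.2146]
orientation: [3.142, -0.0, 2.885]
ft_force: [0.2, -1.2, 0.3]
finger_gap: 0.0915
grip_force: 0.0
```

{"api": "drive_tool", "payload": {"dp": [[-0.6, -1, 0], [-0.6, -1, 0], [-0.6, -1, 0], [-0.6, -1, 0], [-0.6, -1, 0], [-0.6, -1, 0], [-0.6, -1, 0], [-0.6, -1, 0], [-0.6, -1, 0], [-0.6, -1, 0]], "turn": [0, 0, 0, 0, 0, 0, 0, 0, 0, 0]}}

```text
clock: 5.75
eef_pos: [0.5342, -0.0134, 0.2147]
orientation: [3.141, 0.0, 2.884]
ft_force: [0.2, 0.1, 0.4]
finger_gap: 0.092
grip_force: 0.0
```

{"api": "drive_tool", "payload": {"dp": [[-0.2, -1, 0], [-0.2, -1, 0], [-0.2, -1, 0], [-0.2, -1, 0], [-0.2, -1, 0], [-0.2, -1, 0], [-0.2, -1, 0], [-0.2, -1, 0], [-0.2, -1, 0], [-0.2, -1, 0]], "turn": [0.253, 0.253, 0.253, 0.253, 0.253, 0.253, 0.253, 0.253, 0.253, 0.253]}}

```text
clock: 7.0
eef_pos: [0.5219, -0.2171, 0.2146]
orientation: [3.141, 0.0, 2.751]
ft_force: [-0.5, 0.7, -0.3]
finger_gap: 0.092
grip_force: 0.0
```

```bash
cat >> h.py <<'E'
def to(P,psi=None,cur=None):
    """shift (tool axes, /0.2) and turn (/30deg) from measured or given pose to world P, yaw psi(deg)"""
    if cur is None: o=bot.observe(); cur=[*o['eef_pos'],np.rad2deg(o['orientation'][2])]
    a=np.deg2rad(cur[3]); R=np.array([[np.cos(a),np.sin(a),0],[np.sin(a),-np.cos(a),0],[0,0,-1]])
    dp=R.T@(np.array(P)-cur[:3])/.2
    return dp.round(3), None if psi is None else round((((cur[3]-psi)+180)%360-180)/30,3)
E
sed -e 's/56\*y/57*y/g' -e "s/print('bin_low/print('binlow/" loc.py > loc2.py
python3 - <<'E'
exec(open('loc2.py').read().split("T('hiL'")[0])
src=open('loc2.py').read()
exec(src[src.index("d=np.deg2rad"):src.index("r=least")])
g=lambda p:[p[0],p[1],.022,p[2]]
r=least_squares(lambda p:np.r_[(proj(t,W(M,g(p)))-uv[0]).ravel(),(proj(s,W(M,g(p)))-uv[1]).ravel()],[.5,0,.18]);print(r.x,np.rad2deg(r.x[2]),r.fun.round(1))
o=bot.observe();print(o['eef_pos'],np.rad2deg(o['orientation']),o['clock'],o['q'].round(2))
print(to([.5213,-.2172,.049],157.6))
E
```

```text
[ 0.50413044 -0.01238141  0.1867508 ] 10.700032471436133 [-1.9 -0.1  0.6 -0.7  0.  -1.6 -1.  -1.  -0.4 -1.3 -0.9 -0.2 -1.1 -1.7
  0.2 -0.2]
[ 0.52182379 -0.21721567  0.2145855 ] [ 1.79996901e+02 -3.64764429e-04  1.57634707e+02] 7.1 [-0.03  0.34  0.46  1.84 -0.17  1.    1.68]
(array([ 0.002, -0.001,  0.828]), np.float64(0.001))
```

{"api": "drive_tool", "payload": {"dp": [[0, 0, 0.2], [0, 0, 0.4], [0, 0, 0.55], [0, 0, 0.65], [0, 0, 0.75], [0, 0, 0.8], [0, 0, 0.828], [0, 0, 0.828], [0, 0, 0.828], [0, 0, 0.828]], "turn": [0, 0, 0, 0, 0, 0, 0, 0, 0, 0], "claw": 50}}

```text
clock: 8.35
eef_pos: [0.5223, -0.2174, 0.0496]
orientation: [3.141, 0.001, 2.751]
ft_force: [-0.3, 0.6, -0.5]
finger_gap: 0.05
grip_force: 0.0
```

{"api": "drive_tool", "payload": {"dp": [[0, 0, 0], [0, 0, 0], [0, 0, 0], [0, 0, 0], [0, 0, 0], [0, 0, 0], [0, 0, 0], [0, 0, 0], [0, 0, 0], [0, 0, 0]], "turn": [0, 0, 0, 0, 0, 0, 0, 0, 0, 0], "claw": 0}}

```text
clock: 9.6
eef_pos: [0.5219, -0.2172, 0.049]
orientation: [3.141, 0.0, 2.751]
ft_force: [0.5, 0.6, 0.5]
finger_gap: 0.0178
grip_force: 30.0
```

{"api": "drive_tool", "payload": {"dp": [[0, 0, -0.05], [0, 0, -0.1], [0, 0, -0.2], [0, 0, -0.3], [0, 0, -0.4], [0, 0, -0.45], [0, 0, -0.5], [0, 0, -0.5], [0, 0, -0.5], [0, 0, -0.5]], "turn": [0, 0, 0, 0, 0, 0, 0, 0, 0, 0]}}

```text
clock: 10.85
eef_pos: [0.5215, -0.2171, 0.1484]
orientation: [-3.141, -0.001, 2.751]
ft_force: [-0.6, -0.4, -2.1]
finger_gap: 0.0175
grip_force: 30.0
```

Run:
```python
from mont import *
t=cam('top');s=cam('scene')
o=bot.observe();P=o['eef_pos'];print(P,o['orientation'],o['finger_gap'],o['ft_force'])
a=proj(t,P)[0].astype(int);b=proj(s,P)[0].astype(int);print(a,b)
mont('g1.png',[(t,(a[0]-40,a[1]-40,a[0]+40,a[1]+50),4),(s,(b[0]-50,b[1]-50,b[0]+50,b[1]+50),4)])
```

```text
[ 0.5215807  -0.21719812  0.14851461] [-3.14140128e+00 -8.55948491e-04  2.75123616e+00] 0.01767106537837713 [ 0.02615804 -0.27443206 -1.81973636]
[330 178] [167 211]
(400, 728, 3)
```

View pics/g1.png

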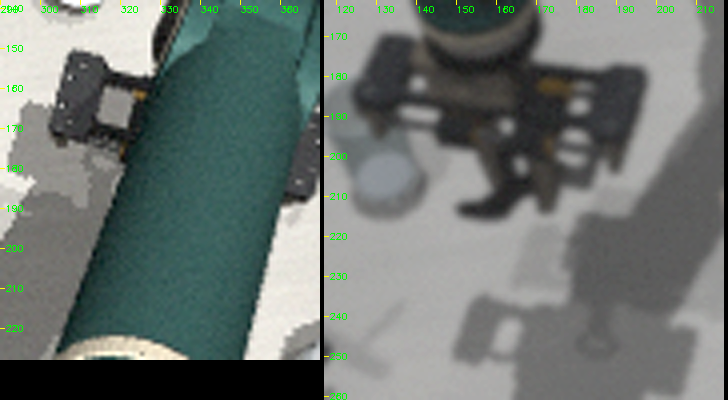

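{"api": "drive_tool", "payload": {"dp": [[0, 0, -0.1], [0, 0, -0.25], [0, 0.1, -0.3], [0, 0.3, -0.3], [-0.05, 0.45, -0.3], [-0.1, 0.6, -0.3], [-0.1, 0.68, -0.3], [-0.1, 0.68, -0.3], [-0.1, 0.68, -0.3], [-0.1, 0.68, -0.3]], "turn": [0, 0, 0, 0, 0, 0, 0, 0, 0, 0]}}

```text
clock: 12.2
eef_pos: [0.5915, -0.1006, 0.2092]
orientation: [-3.141, 0.0, 2.749]
ft_force: [-0.3, -0.4, -0.8]
finger_gap: 0.0175
grip_force: 30.0
```

{"api": "drive_tool", "payload": {"dp": [[-0.1, 0.1, 0], [-0.1, 0.2, 0], [-0.1, 0.35, 0], [-0.1, 0.5, 0], [-0.1, 0.6, 0], [-0.107, 0.676, 0], [-0.107, 0.676, 0], [-0.107, 0.676, 0], [-0.107, 0.676, 0], [-0.107, 0.676, 0]], "turn": [-0.1, -0.25, -0.4, -0.55, -0.7, -0.85, -1, -1, -1, -1]}}

```text
clock: 13.45
eef_pos: [0.6633, 0.0178, 0.209]
orientation: [-3.142, 0.0, -3.009]
ft_force: [-0.3, 0.2, -1.9]
finger_gap: 0.0176
grip_force: 30.0
```

```bash
cat >> h.py <<'E'
BL=np.array([.5035,-.0123,.022]);BY=np.deg2rad(10.7)
def bw(x,y,z): c,s=np.cos(BY),np.sin(BY); return BL+[c*x-s*y,s*x+c*y,z]   # bin_low frame (level) -> world, m
def st(): 
    o=bot.observe();P=o['eef_pos']-BL;c,s=np.cos(BY),np.sin(BY)
    print('t',round(o['clock'],2),'tcp',o['eef_pos'].round(4),'yaw',round(np.rad2deg(o['orientation'][2])%360,2),'bin(mm)',(np.array([c*P[0]+s*P[1],-s*P[0]+c*P[1],P[2]])*1e3).round(1),'F',o['ft_force'].round(1),'gap',round(o['finger_gap'],4),'q7',o['q'][6].round(2))
E
python3 - <<'E'
from mont import *
st();print(to(bw(.1625,0,.097-.022),190.7))
t=cam('top');s=cam('scene')
P=bot.observe()['eef_pos']
a=proj(t,P)[0].astype(int);b=proj(s,P)[0].astype(int);print(a,b)
h=np.deg2rad(190);nose=np.array([np.cos(h),np.sin(h),0])
G=P+[0,0,.019]
for p in(0,-5,-10):
    p=np.deg2rad(40-p);print('eye',proj(s,G+.085*(-nose*np.cos(p)+np.array([0,0,np.sin(p)]))))
mont('g2.png',[(s,(b[0]-50,b[1]-50,b[0]+50,b[1]+60),5)])
E
```

```text
t 13.45 tcp [0.6633 0.0178 0.209 ] yaw 187.6 bin(mm) [ 1.626e+02 -1.000e-01  1.870e+02] F [-0.3  0.2 -1.9] gap 0.0176 q7 1.74
(array([0.001, 0.001, 0.56 ]), np.float64(-0.103))
[249 138] [258 224]
eye [[269.2082746  228.05632079]]
eye [[268.43172087 225.14026106]]
eye [[267.56841423 222.18027311]]
(550, 504, 3)
```

View pics/g2.png

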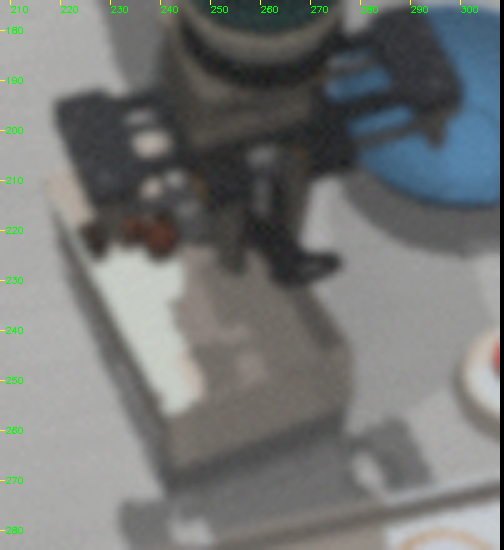

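{"api": "drive_tool", "payload": {"dp": [[0, 0, 0.05], [0, 0, 0.15], [0, 0, 0.25], [0, 0, 0.35], [0, 0, 0.42], [0, 0, 0.48], [0, 0, 0.52], [0, 0, 0.54], [0, 0, 0.55], [0, 0, 0.56]], "turn": [-0.05, -0.103, -0.103, -0.103, -0.103, -0.103, -0.103, -0.103, -0.103, -0.103]}}

```text
clock: 14.8
eef_pos: [0.6637, 0.0178, 0.0974]
orientation: [-3.142, 0.001, -2.954]
ft_force: [0.2, -0.4, -1.4]
finger_gap: 0.0175
grip_force: 30.0
```

```bash
python3 -c "
from h import *
st()"
```

```text
t 14.8 tcp [0.6637 0.0178 0.0974] yaw 190.73 bin(mm) [ 1.63e+02 -1.00e-01  7.54e+01] F [ 0.2 -0.4 -1.4] gap 0.0175 q7 1.82
```

{"api": "drive_tool", "payload": {"dp": [[0, 0, 0.003], [0, 0, 0.006], [0, 0, 0.009], [0, 0, 0.012], [0, 0, 0.015], [0, 0, 0.018], [0, 0, 0.02], [0, 0, 0.02], [0, 0, 0.02], [0, 0, 0.02]], "turn": [0, 0, 0, 0, 0, 0, 0, 0, 0, 0]}}

```text
clock: 16.05
eef_pos: [0.6643, 0.018, 0.0945]
orientation: [3.142, 0.002, -2.954]
ft_force: [0.6, 0.3, 7.1]
finger_gap: 0.0176
grip_force: 30.0
```

{"api": "drive_tool", "payload": {"dp": [[0, 0, 0], [0, 0, 0], [0, 0, 0], [0, 0, 0], [0, 0, 0], [-0.005, 0, -0.06], [-0.01, 0, -0.12], [-0.015, 0, -0.205], [-0.015, 0, -0.205], [-0.015, 0, -0.205]], "turn": [0, 0, 0, 0, 0, 0, 0, 0, 0, 0], "claw": 50}}

```text
clock: 17.3
eef_pos: [0.6661, 0.0184, 0.1341]
orientation: [3.142, 0.0, -2.954]
ft_force: [-1.2, -0.5, -0.1]
finger_gap: 0.0499
grip_force: 0.0
```

```bash
cat >> h.py <<'E'
def spt(x,z,s_heel,p,y=0):
    """scoop-frame point (x,z mm) -> world, heel resting on floor at s_heel mm, pitch p deg (nose up +), bin y mm"""
    a=np.deg2rad(12); hx,hz=s_heel*np.cos(a),s_heel*np.sin(a); r=np.deg2rad(p); u=x+30
    f=u*np.cos(r)-z*np.sin(r); v=u*np.sin(r)+z*np.cos(r)
    return bw((hx-f)/1e3,y/1e3,(hz+v)/1e3)
E
python3 - <<'E'
from mont import *
st()
t=cam('top');s=cam('scene')
for sh in(95,105,115): 
    q=[spt(-145,122,sh,-12),spt(-30,28,sh,-12),spt(30,0,sh,-12)];print(sh,'scene eye,handle foot,lip',proj(s,q).round(1).tolist(),'top',proj(t,q).round(1).tolist())
mont('g3.png',[(s,(214,170,300,280),5),(t,(225,120,290,220),5)])
E
```

```text
t 17.3 tcp [0.6661 0.0184 0.1341] yaw 190.73 bin(mm) [165.5  -0.  112.1] F [-1.2 -0.5 -0.1] gap 0.0499 q7 1.81
95 scene eye,handle foot,lip [[260.7, 235.1], [247.5, 232.5], [241.1, 226.6]] top [[247.5, 135.4], [257.1, 172.1], [262.0, 189.4]]
105 scene eye,handle foot,lip [[262.2, 237.5], [248.7, 234.6], [242.3, 228.6]] top [[246.5, 132.3], [256.2, 169.1], [261.1, 186.5]]
115 scene eye,handle foot,lip [[263.8, 240.0], [250.0, 236.7], [243.4, 230.6]] top [[245.5, 129.2], [255.3, 166.2], [260.2, 183.7]]
(550, 763, 3)
```

View pics/g3.png

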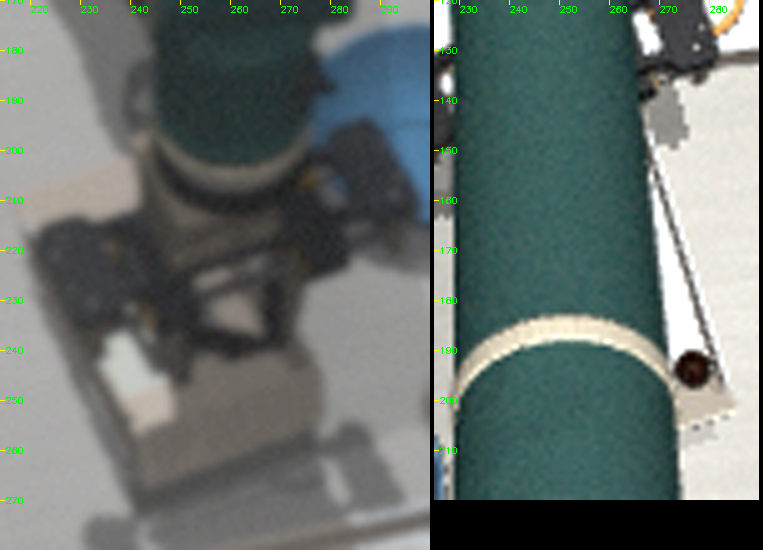

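{"api": "drive_tool", "payload": {"dp": [[0, 0, 0], [0, 0, 0], [0, 0, 0], [0, 0, 0], [0, 0, 0], [0, 0, -0.02], [0, 0.04, -0.02], [0, 0.1, -0.02], [0, 0.14, -0.02], [0, 0.14, -0.02]], "turn": [0, 0, 0, 0, 0, 0, 0, 0, 0, 0], "claw": 0}}

```text
clock: 18.65
eef_pos: [0.6608, 0.0468, 0.1379]
orientation: [-3.142, -0.0, -2.953]
ft_force: [1.0, 0.1, -0.9]
finger_gap: 0.0175
grip_force: 30.0
```

Run:
```python
from mont import *
st()
t=cam('top');s=cam('scene')
for sh in(105,115): 
    q=[spt(-145,122,sh,-12,28),spt(-30,28,sh,-12,28),spt(30,0,sh,-12,28)];print(sh,'scene eye,handle foot,lip',proj(s,q).round(1).tolist())
mont('g4.png',[(s,(214,180,300,275),6)])
```

```text
t 18.65 tcp [0.6608 0.0468 0.1379] yaw 190.81 bin(mm) [165.6  28.9 115.9] F [ 1.   0.1 -0.9] gap 0.0175 q7 1.76
105 scene eye,handle foot,lip [[271.9, 234.0], [257.3, 231.5], [250.5, 225.8]]
115 scene eye,handle foot,lip [[273.5, 236.5], [258.6, 233.7], [251.7, 227.7]]
(570, 520, 3)
```

View pics/g4.png

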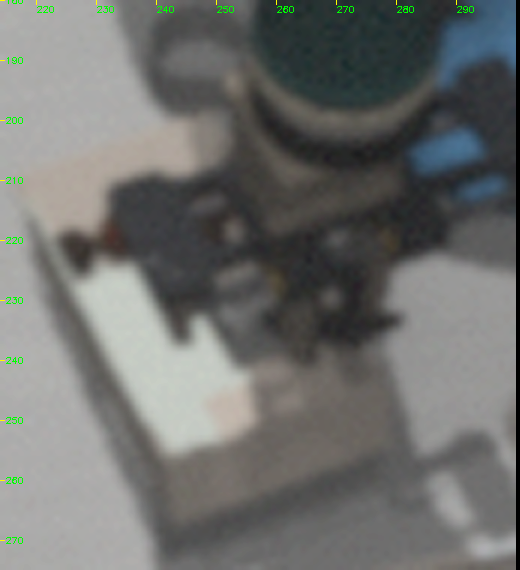

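{"api": "drive_tool", "payload": {"dp": [[0, 0, 0.02], [0.03, 0, 0.027], [0.06, 0, 0.033], [0.09, 0, 0.039], [0.12, 0, 0.046], [0.15, 0, 0.052], [0.18, 0, 0.058], [0.21, 0, 0.065], [0.235, 0, 0.07], [0.25, 0, 0.073]], "turn": [0, 0, 0, 0, 0, 0, 0, 0, 0, 0]}}

```text
clock: 20.0
eef_pos: [0.611, 0.0363, 0.1231]
orientation: [-3.142, -0.001, -2.954]
ft_force: [1.3, 0.9, 0.5]
finger_gap: 0.0181
grip_force: 30.0
```

Run:
```python
from mont import *
st()
t=cam('top');s=cam('scene')
for c in('top','scene'): print(c,[(round(r['conf'],2),np.round(r['bbox']).tolist()) for r in bot.trace('truffle0',c)])
print(proj(s,[spt(30,0,60,-12,29),spt(-25,0,60,-12,29)]))
```

```text
t 20.0 tcp [0.611  0.0363 0.1231] yaw 190.72 bin(mm) [114.7  27.8 101.1] F [1.3 0.9 0.5] gap 0.0181 q7 1.77
top [(0.41, [277.0, 191.0, 281.0, 194.0])]
scene []
[[245.45780591 217.02142184]
 [251.96930425 227.63823406]]
```

{"api": "drive_tool", "payload": {"dp": [[0.005, 0, 0.001], [0.01, 0, 0.002], [0.015, 0, 0.003], [0.02, 0, 0.004], [0.02, 0, 0.004], [0.02, 0, 0.004], [0.02, 0, 0.004], [0.02, 0, 0.004], [0.02, 0, 0.004], [0.02, 0, 0.004]], "turn": [0, 0, 0, 0, 0, 0, 0, 0, 0, 0]}}

```text
clock: 21.45
eef_pos: [0.6082, 0.0358, 0.1227]
orientation: [-3.142, 0.001, -2.954]
ft_force: [1.8, 1.2, 0.5]
finger_gap: 0.0179
grip_force: 30.0
```

Run:
```python
from h import *
st()
def L(p):
    r=np.deg2rad(p);a=np.deg2rad(12);k=np.tan(np.deg2rad(37))
    # lip: u=-L cos a+60cos r = k*(L sin a+60 sin r) -1
    return (60*np.cos(r)-k*60*np.sin(r)+1)/(np.cos(a)+k*np.sin(a))
P0=spt(-102.8,87,L(-12),-12,28);print(L(-12),P0, spt(-102.8,87,60,-12,28))
c,s=np.cos(BY),np.sin(BY)
for p in range(-12,11,2):
    d=spt(-102.8,87,L(p),p,28)-P0
    print(p,round(L(p),1),'dx(tool)',round(-(c*d[0]+s*d[1])/.2,3),'dz(tool)',round(-d[2]/.2,3))
```

```text
t 21.45 tcp [0.6082 0.0358 0.1227] yaw 190.72 bin(mm) [111.8  27.9 100.7] F [1.8 1.2 0.5] gap 0.0179 q7 1.77
60.88119678708553 [0.60901392 0.03613252 0.13489272] [0.60816696 0.03597248 0.13470951]
-12 60.9 dx(tool) -0.0 dz(tool) -0.0
-10 59.9 dx(tool) -0.012 dz(tool) 0.011
-8 58.8 dx(tool) -0.024 dz(tool) 0.022
-6 57.6 dx(tool) -0.035 dz(tool) 0.034
-4 56.4 dx(tool) -0.045 dz(tool) 0.046
-2 55.1 dx(tool) -0.055 dz(tool) 0.06
0 53.8 dx(tool) -0.064 dz(tool) 0.074
2 52.3 dx(tool) -0.072 dz(tool) 0.088
4 50.8 dx(tool) -0.079 dz(tool) 0.103
6 49.3 dx(tool) -0.085 dz(tool) 0.119
8 47.7 dx(tool) -0.091 dz(tool) 0.135
10 46.0 dx(tool) -0.096 dz(tool) 0.151
```

{"api": "drive_tool", "payload": {"dp": [[-0.006, 0, 0.008], [-0.012, 0, 0.015], [-0.018, -0.005, 0.022], [-0.024, -0.01, 0.028], [-0.03, -0.015, 0.034], [-0.035, -0.02, 0.04], [-0.045, -0.02, 0.052], [-0.055, -0.02, 0.066], [-0.064, -0.02, 0.08], [-0.064, -0.02, 0.08]], "turn": [0, 0, 0, 0, 0, 0, 0, 0, 0, 0]}}

```text
clock: 22.7
eef_pos: [0.6241, 0.036, 0.1089]
orientation: [3.14, 0.006, -2.954]
ft_force: [3.3, 4.1, 9.7]
finger_gap: 0.0176
grip_force: 30.0
```

{"api": "drive_tool", "payload": {"dp": [[-0.004, 0, 0.007], [-0.008, 0, 0.014], [-0.012, 0, 0.022], [-0.015, 0, 0.029], [-0.018, 0, 0.037], [-0.021, 0, 0.045], [-0.024, 0, 0.053], [-0.027, 0, 0.061], [-0.032, 0, 0.077], [-0.032, 0, 0.077]], "turn": [0, 0, 0, 0, 0, 0, 0, 0, 0, 0]}}

```text
clock: 23.95
eef_pos: [0.6296, 0.0357, 0.0928]
orientation: [-3.141, 0.004, -2.954]
ft_force: [3.2, 1.0, 7.0]
finger_gap: 0.0174
grip_force: 30.0
```

Run:
```python
from mont import *
st()
P=bot.observe()['eef_pos']
t=cam('top');s=cam('scene')
for p in(-12,0,5,10):
    print(p,proj(s,[spt(-145,122,L,p,24) for L in(47,)]).round(1).tolist())
print([(round(r['conf'],2),np.round(r['bbox']).tolist()) for r in bot.trace('truffle0','scene')])
mont('g5.png',[(s,(205,160,300,260),6)])
```

```text
t 23.95 tcp [0.6296 0.0357 0.0928] yaw 190.73 bin(mm) [132.9  23.7  70.8] F [3.2 1.  7. ] gap 0.0174 q7 1.78
-12 [[261.7, 221.0]]
0 [[265.7, 233.1]]
5 [[267.1, 238.1]]
10 [[268.3, 242.9]]
[(0.67, [22.0, 168.0, 117.0, 283.0])]
(600, 574, 3)
```

View pics/g5.png

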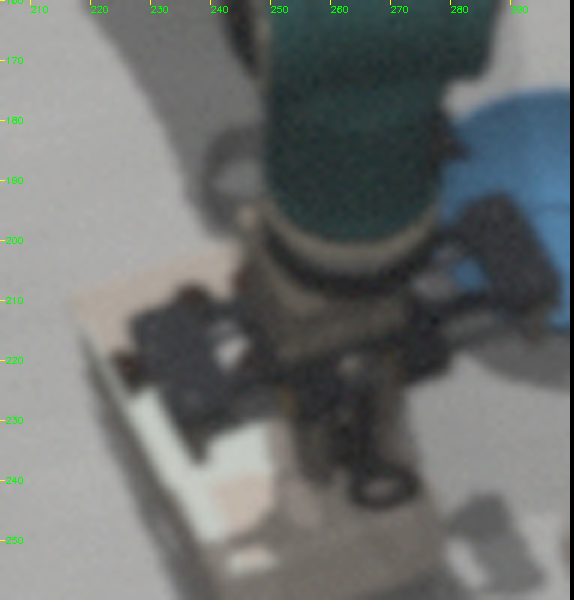

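{"api": "drive_tool", "payload": {"dp": [[0, 0, -0.02], [-0.01, 0, -0.05], [-0.02, 0, -0.1], [-0.02, 0, -0.16], [-0.02, 0, -0.24], [-0.02, 0, -0.32], [-0.02, 0, -0.4], [-0.02, 0, -0.48], [-0.02, 0, -0.54], [-0.02, 0, -0.58]], "turn": [0, 0, 0, 0, 0, 0, 0, 0, 0, 0]}}

```text
clock: 25.35
eef_pos: [0.6317, 0.0362, 0.2081]
orientation: [3.142, 0.001, -2.954]
ft_force: [0.3, -0.5, -1.9]
finger_gap: 0.0177
grip_force: 30.0
```

```bash
cat >> h.py <<'E'
from scipy.optimize import least_squares
def bowl(names=('top','scene')):
    th=np.linspace(0,2*np.pi,60);ring=np.c_[.085*np.cos(th),.085*np.sin(th),0*th+.055]
    D=[]
    for n in names:
        c=cam(n);q=bot.trace('bowl',n)
        if q: D.append((c,np.array(q[0]['bbox'])));print(n,round(q[0]['conf'],2),D[-1][1].round(1))
    for c,b in D:
        def f(x):
            p=proj(c,ring+[x[0],x[1],0]);return np.array([p[:,0].min(),p[:,1].min(),p[:,0].max(),p[:,1].max()])-b
        r=least_squares(f,[.53,.18],loss='soft_l1');print('bowl',r.x.round(4),r.fun.round(1))
E
python3 - <<'E'
from mont import *
st(); bowl()
c=cam('scene')
print([(round(r['conf'],2),np.round(r['bbox']).tolist()) for r in bot.trace('truffle0','scene')])
th=np.linspace(0,2*np.pi,60);ring=np.c_[.085*np.cos(th),.085*np.sin(th),0*th+.055]
t=cam('top');b=np.array([178.3,189.6,228.0,241.4])
def f(x): p=proj(t,ring+[x[0],x[1],0]);return np.array([p[:,0].min(),p[:,1].min(),p[:,0].max(),p[:,1].max()])-b
r=least_squares(f,[.53,.18]);print('initial top',r.x,r.fun)
E
```

```text
t 25.35 tcp [0.6317 0.0362 0.2081] yaw 190.72 bin(mm) [135.   23.9 186.1] F [ 0.3 -0.5 -1.9] gap 0.0177 q7 1.75
top 0.83 [176.  191.3 227.2 240. ]
scene 0.9 [275.5 176.  327.6 217.3]
bowl [0.4721 0.1998] [-0.6 -1.9  0.6  1.5]
bowl [0.4773 0.2089] [ 0.1  0.6 -0.1 -0.4]
[(0.6, [228.0, 214.0, 235.0, 222.0]), (0.38, [235.0, 221.0, 245.0, 225.0])]
initial top [0.47130098 0.19482655] [-1.36969407 -0.15483939  1.37718276  0.11346455]
```

{"api": "drive_tool", "payload": {"dp": [[-0.02, 0.02, 0], [-0.07, 0.06, 0], [-0.15, 0.14, 0], [-0.27, 0.26, 0], [-0.4, 0.38, 0], [-0.54, 0.52, 0], [-0.68, 0.65, 0], [-0.82, 0.78, 0], [-0.93, 0.89, 0], [-1, 0.955, 0]], "turn": [0, 0, 0, 0, 0, 0, 0, 0, 0, 0]}}

```text
clock: 26.95
eef_pos: [0.7927, 0.2645, 0.2059]
orientation: [3.141, -0.001, -2.952]
ft_force: [-0.4, 0.2, -1.2]
finger_gap: 0.0177
grip_force: 30.0
```

Run:
```python
from mont import *
st();bowl()
t=cam('top');s=cam('scene')
print('cup',tri([t,s],[(202,161.5),(312,247)]))
for n in('top','scene'):
    c=cam(n)
    print(n,[(round(r['conf'],2),np.round(r['bbox']).tolist(),onz(c,[((r['bbox'][0]+r['bbox'][2])/2,(r['bbox'][1]+r['bbox'][3])/2)],.037).round(3).tolist()) for r in bot.trace('truffle0',n)])
mont('g6.png',[(t,(160,110,290,215),4),(s,(200,190,270,285),3)])
```

```text
t 26.95 tcp [0.7927 0.2645 0.2059] yaw 190.87 bin(mm) [335.6 218.3 183.9] F [-0.4  0.2 -1.2] gap 0.0177 q7 1.49
top 0.51 [205.9 193.1 224.3 220.1]
scene 0.63 [273.6 172.8 325.9 215.9]
bowl [0.5241 0.127 ] [ -9.6 -21.6  23.9   2.5]
bowl [0.4684 0.2054] [ 0.3  2.  -0.3 -1.1]
cup (array([0.65801946, 0.18681815, 0.0311177 ]), np.float64(0.002840695889210134))
top [(0.59, [261.0, 187.0, 270.0, 192.0], [[0.534, -0.016, 0.037]]), (0.42, [273.0, 189.0, 281.0, 196.0], [[0.519, -0.054, 0.037]])]
scene [(0.55, [242.0, 213.0, 250.0, 216.0], [[0.499, 0.019, 0.037]]), (0.54, [237.0, 221.0, 244.0, 225.0], [[0.528, -0.006, 0.037]])]
(420, 738, 3)
```

View pics/g6.png

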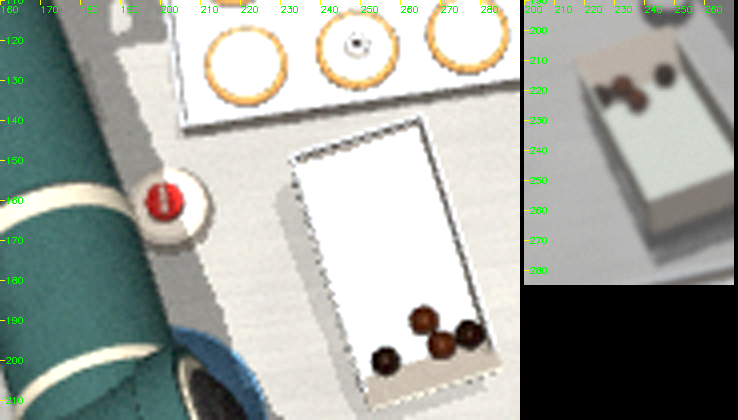

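{"api": "drive_tool", "payload": {"dp": [[0, 0, 0.02], [0, 0, 0.06], [0, -0.01, 0.11], [0, -0.018, 0.17], [0, -0.018, 0.22], [0, -0.018, 0.26], [0, -0.018, 0.28], [0, -0.018, 0.28], [0, -0.018, 0.28], [0, -0.018, 0.28]], "turn": [0, 0, 0, 0, 0, 0, 0, 0, 0, 0]}}

```text
clock: 28.7
eef_pos: [0.7934, 0.2576, 0.1518]
orientation: [3.141, 0.001, -2.954]
ft_force: [0.5, 1.4, -1.0]
finger_gap: 0.0177
grip_force: 30.0
```

{"api": "drive_tool", "payload": {"dp": [[0.312, 0, 0], [0.625, 0, 0], [0.625, 0, 0], [0.56, 0, 0], [0.45, 0, 0], [0.3, 0, 0], [0.15, 0, 0], [0, 0, -0.05], [-0.1, 0, -0.1], [-0.1, 0, -0.15]], "turn": [0, 0, 0, 0, 0, 0, 0, 0, 0, 0]}}

```text
clock: 29.95
eef_pos: [0.8142, 0.261, 0.1811]
orientation: [-3.141, 0.001, -2.955]
ft_force: [0.1, 0.8, -1.4]
finger_gap: 0.0177
grip_force: 30.0
```

Run:
```python
from mont import *
st();bowl()
for n in('top','scene'):
    c=cam(n)
    print(n,[(round(r['conf'],2),np.round(r['bbox']).tolist(),onz(c,[((r['bbox'][0]+r['bbox'][2])/2,(r['bbox'][1]+r['bbox'][3])/2)],.02).round(3).tolist()) for r in bot.trace('truffle0',n)])
s=cam('scene');mont('g7.png',[(s,(200,160,345,285),5)])
```

```text
t 29.95 tcp [0.8142 0.261  0.1811] yaw 190.71 bin(mm) [356.1 210.9 159.1] F [ 0.1  0.8 -1.4] gap 0.0177 q7 1.5
scene 0.92 [273.  173.9 325.2 213.9]
bowl [0.4643 0.2045] [ 0.3  0.1 -0.3 -0.1]
top []
scene [(0.59, [238.0, 223.0, 243.0, 224.0], [[0.518, -0.005, 0.02]]), (0.54, [291.0, 189.0, 298.0, 195.0], [[0.428, 0.203, 0.02]]), (0.49, [291.0, 190.0, 296.0, 200.0], [[0.442, 0.195, 0.02]]), (0.48, [227.0, 213.0, 237.0, 225.0], [[0.495, -0.027, 0.02]])]
(625, 729, 3)
```

View pics/g7.png

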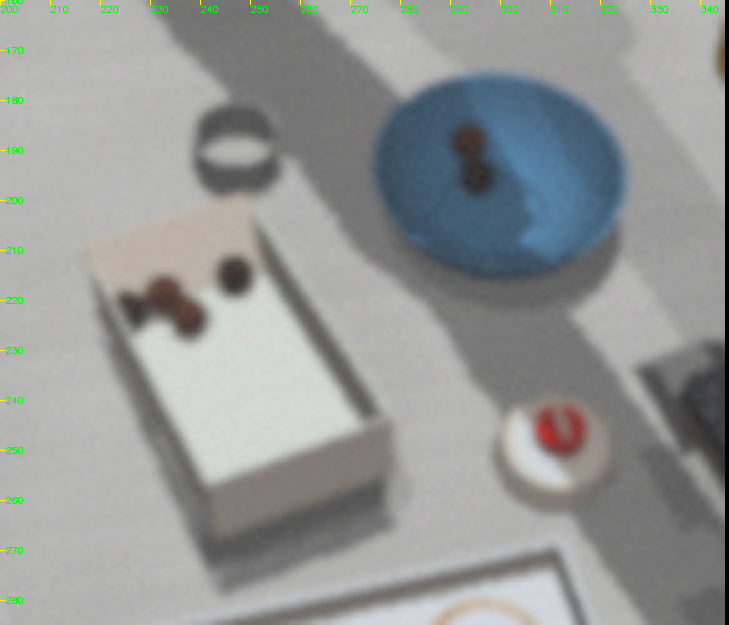

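{"api": "drive_tool", "payload": {"dp": [[0, 0, -0.1], [0.1, -0.2, -0.1], [0.2, -0.4, -0.1], [0.3, -0.6, -0.1], [0.35, -0.8, -0.1], [0.4, -0.9, -0.1], [0.4, -0.9, -0.1], [0.4, -0.9, -0.1], [0.4, -0.9, -0.1], [0.4, -0.9, -0.1]], "turn": [0, 0, 0, 0, 0, 0, 0, 0, 0, 0]}}

```text
clock: 31.65
eef_pos: [0.7677, 0.0713, 0.2009]
orientation: [3.141, -0.0, -2.952]
ft_force: [0.1, 0.7, -2.4]
finger_gap: 0.0177
grip_force: 30.0
```

{"api": "drive_tool", "payload": {"dp": [[0.2, -0.15, 0], [0.365, -0.29, 0], [0.365, -0.29, 0.1], [0.365, -0.29, 0.2], [0.365, -0.29, 0.3], [0.365, -0.29, 0.35], [0.365, -0.29, 0.38], [0.365, -0.29, 0.4], [0.365, -0.29, 0.41], [0.365, -0.29, 0.41]], "turn": [0, 0, 0, 0, 0, 0, 0, 0, 0, 0]}}

```text
clock: 32.9
eef_pos: [0.707, -0.0011, 0.1196]
orientation: [-3.142, 0.001, -2.954]
ft_force: [-0.1, -0.9, -1.4]
finger_gap: 0.0176
grip_force: 30.0
```

Run:
```python
from mont import *
st()
```

```text
t 32.9 tcp [ 0.707  -0.0011  0.1196] yaw 190.72 bin(mm) [202.1 -26.8  97.6] F [-0.1 -0.9 -1.4] gap 0.0176 q7 1.84
```

Lower gently to contact.

{"api": "drive_tool", "payload": {"dp": [[0, 0, 0.008], [0, 0, 0.016], [0, 0, 0.024], [0, 0, 0.032], [0, 0, 0.04], [0, 0, 0.045], [0, 0, 0.05], [0, 0, 0.05], [0, 0, 0.05], [0, 0, 0.05]], "turn": [0, 0, 0, 0, 0, 0, 0, 0, 0, 0]}}

```text
clock: 34.15
eef_pos: [0.7083, -0.0009, 0.1125]
orientation: [3.142, 0.004, -2.954]
ft_force: [-2.1, -0.4, 13.0]
finger_gap: 0.0175
grip_force: 30.0
```

{"api": "drive_tool", "payload": {"dp": [[0, 0, 0], [0, 0, 0], [0, 0, 0], [0, 0, 0], [0, 0, -0.05], [0, 0, -0.132], [0.05, 0, -0.132], [0.1, 0, -0.132], [0.135, 0, -0.132], [0.135, 0, -0.132]], "turn": [0, 0, 0, 0, 0, 0, 0, 0, 0, 0], "claw": 50}}

```text
clock: 35.4
eef_pos: [0.6795, -0.0063, 0.1355]
orientation: [3.141, -0.001, -2.955]
ft_force: [0.1, 0.3, 0.2]
finger_gap: 0.0499
grip_force: 0.0
```

Run:
```python
from mont import *
st()
t=cam('top');s=cam('scene')
for sh in(105,115,125,135): 
    q=[spt(-145,122,sh,-12,-27),spt(-102.8,87,sh,-12,-27),spt(30,0,sh,-12,-27)];print(sh,'scene eye,grip,lip',proj(s,q).round(1).tolist(),'top',proj(t,q).round(1).tolist())
for n in('scene','top'): print([(round(r['conf'],2),np.round(r['bbox']).tolist()) for r in bot.trace('scoop',n)])
mont('g8.png',[(s,(205,170,295,275),5),(t,(225,115,295,220),4)])
```

```text
t 35.4 tcp [ 0.6795 -0.0063  0.1355] yaw 190.7 bin(mm) [174.1 -26.7 113.5] F [0.1 0.3 0.2] gap 0.0499 q7 1.84
105 scene eye,grip,lip [[252.8, 240.9], [247.8, 239.7], [234.3, 231.4]] top [[254.9, 129.7], [258.4, 143.9], [268.8, 184.1]]
115 scene eye,grip,lip [[254.3, 243.5], [249.2, 242.1], [235.4, 233.5]] top [[253.9, 126.6], [257.4, 140.9], [267.9, 181.3]]
125 scene eye,grip,lip [[255.8, 246.0], [250.6, 244.5], [236.6, 235.5]] top [[253.0, 123.5], [256.5, 137.8], [267.0, 178.4]]
135 scene eye,grip,lip [[257.3, 248.6], [252.0, 247.0], [237.7, 237.6]] top [[252.0, 120.3], [255.5, 134.8], [266.1, 175.6]]
[(0.52, [22.0, 170.0, 118.0, 281.0])]
[]
(525, 738, 3)
```

View pics/g8.png

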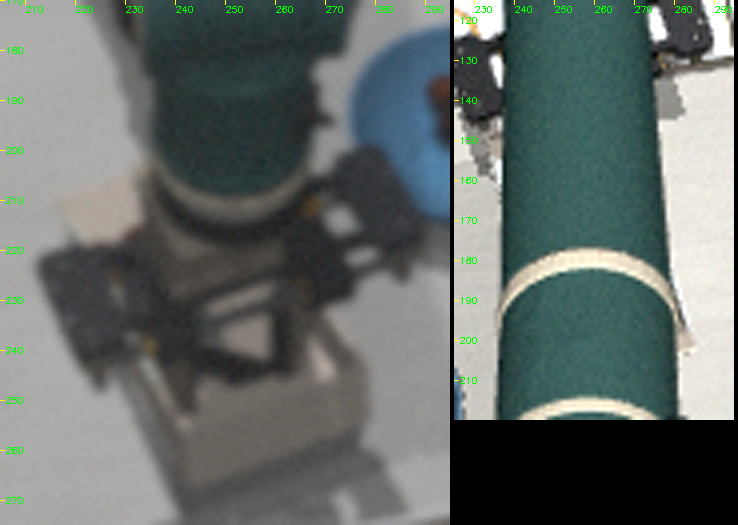

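{"api": "drive_tool", "payload": {"dp": [[0, 0, 0], [0, 0, 0], [0, 0, 0], [0, 0, 0], [0, 0, 0], [0, 0, 0], [0, 0, -0.015], [0, -0.009, -0.015], [0, -0.009, -0.015], [0, -0.009, 0]], "turn": [0, 0, 0, 0, 0, 0, 0, 0, 0, 0], "claw": 0}}

```text
clock: 36.85
eef_pos: [0.6808, -0.0079, 0.1357]
orientation: [-3.142, 0.0, -2.954]
ft_force: [0.7, 0.2, -1.1]
finger_gap: 0.0178
grip_force: 30.0
```

{"api": "drive_tool", "payload": {"dp": [[0.03, 0, 0.006], [0.06, 0, 0.013], [0.09, 0, 0.019], [0.12, 0, 0.026], [0.15, 0, 0.032], [0.18, 0, 0.038], [0.21, 0, 0.045], [0.24, 0, 0.051], [0.265, 0, 0.056], [0.275, 0, 0.059]], "turn": [0, 0, 0, 0, 0, 0, 0, 0, 0, 0]}}

```text
clock: 38.1
eef_pos: [0.6262, -0.0182, 0.1238]
orientation: [3.142, -0.0, -2.954]
ft_force: [1.1, 0.0, 0.8]
finger_gap: 0.0179
grip_force: 30.0
```

```bash
python3 -c "
from h import *
st()"
```

```text
t 38.1 tcp [ 0.6262 -0.0182  0.1238] yaw 190.72 bin(mm) [119.5 -28.6 101.8] F [1.1 0.  0.8] gap 0.0179 q7 1.86
```

{"api": "drive_tool", "payload": {"dp": [[0.01, 0, 0.003], [0.02, 0, 0.005], [0.03, 0, 0.007], [0.035, 0, 0.008], [0.035, 0, 0.008], [0.035, 0, 0.008], [0.035, 0, 0.008], [0.035, 0, 0.008], [0.035, 0, 0.008], [0.035, 0, 0.008]], "turn": [0, 0, 0, 0, 0, 0, 0, 0, 0, 0]}}

```text
clock: 39.35
eef_pos: [0.6208, -0.0192, 0.1228]
orientation: [-3.141, 0.002, -2.954]
ft_force: [4.5, 0.8, 5.9]
finger_gap: 0.0176
grip_force: 30.0
```

{"api": "drive_tool", "payload": {"dp": [[-0.006, 0, 0.008], [-0.012, 0, 0.015], [-0.018, 0.005, 0.022], [-0.024, 0.01, 0.028], [-0.03, 0.015, 0.034], [-0.035, 0.02, 0.04], [-0.045, 0.025, 0.052], [-0.055, 0.025, 0.066], [-0.064, 0.025, 0.08], [-0.064, 0.025, 0.08]], "turn": [0, 0, 0, 0, 0, 0, 0, 0, 0, 0]}}

```text
clock: 40.6
eef_pos: [0.6331, -0.0133, 0.1078]
orientation: [-3.139, 0.003, -2.954]
ft_force: [3.8, -1.1, 9.4]
finger_gap: 0.0178
grip_force: 30.0
```

{"api": "drive_tool", "payload": {"dp": [[-0.004, 0, 0.007], [-0.008, 0, 0.014], [-0.012, 0, 0.022], [-0.015, 0, 0.029], [-0.018, 0, 0.037], [-0.021, 0, 0.045], [-0.024, 0, 0.053], [-0.027, 0, 0.061], [-0.032, 0, 0.077], [-0.036, 0, 0.095]], "turn": [0, 0, 0, 0, 0, 0, 0, 0, 0, 0]}}

```text
clock: 41.85
eef_pos: [0.6397, -0.011, 0.0883]
orientation: [-3.141, 0.003, -2.954]
ft_force: [5.4, 0.8, 8.0]
finger_gap: 0.0179
grip_force: 30.0
```

{"api": "drive_tool", "payload": {"dp": [[0, 0, -0.03], [-0.01, 0, -0.06], [-0.02, 0, -0.1], [-0.02, 0, -0.16], [-0.02, 0, -0.24], [-0.02, 0, -0.32], [-0.02, 0, -0.4], [-0.02, 0, -0.48], [-0.02, 0, -0.56], [-0.02, 0, -0.61]], "turn": [0, 0, 0, 0, 0, 0, 0, 0, 0, 0]}}

```text
clock: 43.1
eef_pos: [0.6427, -0.01, 0.2106]
orientation: [-3.141, 0.001, -2.954]
ft_force: [0.7, -0.1, -1.4]
finger_gap: 0.0178
grip_force: 30.0
```

```bash
cat >> h.py <<'E'
def truf(z=.037,names=('top','scene')):
    for n in names:
        c=cam(n);R=[r for r in bot.trace('truffle0',n) if r['bbox'][2]-r['bbox'][0]<14]
        for r in R:
            b=r['bbox'];P=onz(c,[((b[0]+b[2])/2,(b[1]+b[3])/2)],z)[0];d=P-BL;k,s=np.cos(BY),np.sin(BY)
            print(n,round(r['conf'],2),np.round(b).tolist(),P.round(3),'bin',(np.array([k*d[0]+s*d[1],-s*d[0]+k*d[1]])*1e3).round(0))
E
python3 -c "
from h import *
st();bowl();truf()"
```

```text
t 43.1 tcp [ 0.6427 -0.01    0.2106] yaw 190.72 bin(mm) [137.2 -23.6 188.6] F [ 0.7 -0.1 -1.4] gap 0.0178 q7 1.83
top 0.74 [175.7 191.9 225.6 241.1]
scene 0.91 [274.  172.5 325.6 214.6]
bowl [0.4695 0.2031] [-1.3 -1.6  1.3  1.3]
bowl [0.4641 0.2069] [ 0.   1.4 -0.  -0.9]
top 0.6 [201.0, 229.0, 212.0, 236.0] [0.416 0.192 0.037] bin [-48. 217.]
top 0.58 [200.0, 221.0, 208.0, 226.0] [0.445 0.197 0.037] bin [-18. 217.]
scene 0.53 [289.0, 185.0, 296.0, 193.0] [0.429 0.193 0.037] bin [-35. 216.]
scene 0.51 [294.0, 193.0, 298.0, 197.0] [0.456 0.198 0.037] bin [ -8. 216.]
```

{"api": "drive_tool", "payload": {"dp": [[-0.02, 0.02, 0], [-0.07, 0.06, 0], [-0.15, 0.14, 0], [-0.27, 0.26, 0], [-0.4, 0.38, 0], [-0.54, 0.52, 0], [-0.68, 0.65, 0], [-0.82, 0.8, 0], [-0.93, 0.93, 0], [-1, 1, 0]], "turn": [0, 0, 0, 0, 0, 0, 0, 0, 0, 0]}}

```text
clock: 44.75
eef_pos: [0.8017, 0.2289, 0.2079]
orientation: [3.14, -0.001, -2.95]
ft_force: [0.2, -0.3, -1.4]
finger_gap: 0.0176
grip_force: 30.0
```

```bash
python3 -c "
from h import *
st();truf();bowl(['scene'])"
```

```text
t 44.75 tcp [0.8017 0.2289 0.2079] yaw 190.95 bin(mm) [337.8 181.6 185.9] F [ 0.2 -0.3 -1.4] gap 0.0176 q7 1.53
top 0.62 [256.0, 199.0, 258.0, 202.0] [0.5   0.016 0.037] bin [ 2. 28.]
top 0.49 [258.0, 197.0, 264.0, 201.0] [0.504 0.001 0.037] bin [ 3. 13.]
scene 0.51 [293.0, 193.0, 300.0, 196.0] [0.454 0.202 0.037] bin [ -9. 220.]
scene 0.42 [291.0, 188.0, 296.0, 192.0] [0.434 0.197 0.037] bin [-29. 219.]
scene 0.41 [321.0, 222.0, 333.0, 228.0] [0.595 0.259 0.037] bin [140. 249.]
scene 0.57 [272.8 172.9 325.9 216.9]
bowl [0.4718 0.203 ] [ 0.7  2.8 -0.7 -1.1]
```

{"api": "drive_tool", "payload": {"dp": [[0, 0.01, 0.02], [0, 0.04, 0.06], [0, 0.08, 0.11], [0, 0.13, 0.17], [0, 0.17, 0.22], [0, 0.2, 0.26], [0, 0.208, 0.29], [0, 0.208, 0.29], [0, 0.208, 0.29], [0, 0.208, 0.29]], "turn": [0, 0, 0, 0, 0, 0, 0, 0, 0, 0]}}

```text
clock: 46.3
eef_pos: [0.7943, 0.2642, 0.1519]
orientation: [-3.142, 0.001, -2.955]
ft_force: [-0.4, 0.1, -1.6]
finger_gap: 0.0177
grip_force: 30.0
```

{"api": "drive_tool", "payload": {"dp": [[0.312, 0, 0], [0.625, 0, 0], [0.625, 0, 0], [0.56, 0, 0], [0.45, 0, 0], [0.3, 0, 0], [0.15, 0, 0], [0, 0, -0.05], [-0.1, 0, -0.1], [-0.1, 0, -0.15]], "turn": [0, 0, 0, 0, 0, 0, 0, 0, 0, 0]}}

```text
clock: 47.55
eef_pos: [0.815, 0.2679, 0.1811]
orientation: [-3.141, 0.001, -2.955]
ft_force: [-0.6, -0.7, -1.2]
finger_gap: 0.0177
grip_force: 30.0
```

```bash
python3 -c "
from h import *
st();truf();bowl(['scene'])"
```

```text
t 47.55 tcp [0.815  0.2679 0.1811] yaw 190.69 bin(mm) [358.1 217.5 159.1] F [-0.6 -0.7 -1.2] gap 0.0177 q7 1.49
top 0.57 [257.0, 199.0, 256.0, 206.0] [0.495 0.017 0.037] bin [-3. 31.]
top 0.41 [258.0, 194.0, 266.0, 202.0] [ 0.506 -0.001  0.037] bin [ 4. 10.]
scene 0.61 [290.0, 187.0, 298.0, 193.0] [0.433 0.197 0.037] bin [-30. 218.]
scene 0.5 [247.0, 216.0, 255.0, 216.0] [0.509 0.033 0.037] bin [14. 44.]
scene 0.5 [237.0, 216.0, 249.0, 219.0] [0.51  0.005 0.037] bin [10. 16.]
scene 0.49 [290.0, 194.0, 296.0, 198.0] [0.457 0.187 0.037] bin [ -9. 205.]
scene 0.42 [298.0, 195.0, 303.0, 203.0] [0.477 0.207 0.037] bin [ 15. 221.]
scene 0.93 [270.2 174.4 324.9 213. ]
bowl [0.4623 0.1997] [ 1.6 -0.6 -1.6  0.6]
```

{"api": "drive_tool", "payload": {"dp": [[0, 0, -0.1], [0.1, -0.2, -0.1], [0.3, -0.4, -0.1], [0.5, -0.6, -0.1], [0.65, -0.8, -0.1], [0.775, -0.953, -0.1], [0.775, -0.953, -0.1], [0.775, -0.953, -0.1], [0.775, -0.953, 0], [0.775, -0.953, 0.1]], "turn": [0, 0, 0, 0, 0, 0, 0, 0, 0, 0]}}

```text
clock: 49.1
eef_pos: [0.6964, 0.0536, 0.1591]
orientation: [3.141, -0.001, -2.953]
ft_force: [-0.1, -0.1, -2.6]
finger_gap: 0.0176
grip_force: 30.0
```

{"api": "drive_tool", "payload": {"dp": [[0, 0, 0.05], [0, 0, 0.12], [0, 0, 0.17], [0, 0, 0.2], [0, 0, 0.21], [0, 0, 0.22], [0, 0, 0.23], [0, 0, 0.235], [0, 0, 0.235], [0, 0, 0.235]], "turn": [0, 0, 0, 0, 0, 0, 0, 0, 0, 0]}}

```text
clock: 50.35
eef_pos: [0.6968, 0.0522, 0.1143]
orientation: [-3.142, 0.0, -2.954]
ft_force: [-0.7, 0.2, -2.7]
finger_gap: 0.0175
grip_force: 30.0
```

```bash
python3 -c "
from h import *
st()"
```

```text
t 50.35 tcp [0.6968 0.0522 0.1143] yaw 190.72 bin(mm) [201.9  27.5  92.3] F [-0.7  0.2 -2.7] gap 0.0175 q7 1.76
```

{"api": "drive_tool", "payload": {"dp": [[0, 0, 0.005], [0, 0, 0.01], [0, 0, 0.015], [0, 0, 0.02], [0, 0, 0.02], [0, 0, 0.02], [0, 0, 0.02], [0, 0, 0.02], [0, 0, 0.02], [0, 0, 0.02]], "turn": [0, 0, 0, 0, 0, 0, 0, 0, 0, 0]}}

```text
clock: 51.6
eef_pos: [0.6967, 0.0522, 0.1102]
orientation: [3.142, 0.0, -2.954]
ft_force: [-0.5, 0.3, -1.9]
finger_gap: 0.0179
grip_force: 30.0
```

{"api": "drive_tool", "payload": {"dp": [[0, 0, 0.005], [0, 0, 0.01], [0, 0, 0.013], [0, 0, 0.016], [0, 0, 0.016], [0, 0, 0.016], [0, 0, 0.016], [0, 0, 0.016], [0, 0, 0.016], [0, 0, 0.016]], "turn": [0, 0, 0, 0, 0, 0, 0, 0, 0, 0]}}

```text
clock: 52.85
eef_pos: [0.6972, 0.0523, 0.1091]
orientation: [3.141, 0.001, -2.954]
ft_force: [-2.4, -0.3, 9.6]
finger_gap: 0.0179
grip_force: 30.0
```

{"api": "drive_tool", "payload": {"dp": [[0, 0, 0], [0, 0, 0], [0, 0, 0], [0, 0, 0], [0, 0, -0.05], [0, 0, -0.141], [0.05, 0, -0.141], [0.1, 0, -0.141], [0.162, 0, -0.141], [0.162, 0, -0.141]], "turn": [0, 0, 0, 0, 0, 0, 0, 0, 0, 0], "claw": 50}}

```text
clock: 54.1
eef_pos: [0.6636, 0.0458, 0.135]
orientation: [3.141, -0.001, -2.955]
ft_force: [0.0, 0.1, 0.5]
finger_gap: 0.0503
grip_force: 0.0
```

{"api": "drive_tool", "payload": {"dp": [[0, 0, 0], [0, 0, 0], [0, 0, 0], [0, 0, 0], [0, 0, 0], [0, 0, 0], [0, 0, -0.015], [0, 0, -0.015], [0, 0, -0.015], [0, 0, 0]], "turn": [0, 0, 0, 0, 0, 0, 0, 0, 0, 0], "claw": 0}}

```text
clock: 55.35
eef_pos: [0.665, 0.0462, 0.1352]
orientation: [-3.142, 0.0, -2.954]
ft_force: [0.2, 0.6, 0.6]
finger_gap: 0.0178
grip_force: 30.0
```

{"api": "drive_tool", "payload": {"dp": [[0.03, 0, 0.006], [0.06, 0, 0.013], [0.09, 0, 0.019], [0.12, 0, 0.026], [0.15, 0, 0.032], [0.18, 0, 0.038], [0.21, 0, 0.045], [0.24, 0, 0.051], [0.26, 0, 0.055], [0.27, 0, 0.057]], "turn": [0, 0, 0, 0, 0, 0, 0, 0, 0, 0]}}

```text
clock: 56.6
eef_pos: [0.6114, 0.0361, 0.1236]
orientation: [3.142, -0.0, -2.954]
ft_force: [1.2, -0.4, -1.8]
finger_gap: 0.0179
grip_force: 30.0
```

```bash
python3 -c "
from h import *
st()"
```

```text
t 56.6 tcp [0.6114 0.0361 0.1236] yaw 190.73 bin(mm) [115.   27.5 101.6] F [ 1.2 -0.4 -1.8] gap 0.0179 q7 1.76
```

{"api": "drive_tool", "payload": {"dp": [[0, 0, 0.006], [0.005, 0, 0.01], [0.01, 0, 0.012], [0.015, 0, 0.013], [0.02, 0, 0.014], [0.024, 0, 0.015], [0.024, 0, 0.015], [0.024, 0, 0.015], [0.024, 0, 0.015], [0.024, 0, 0.015]], "turn": [0, 0, 0, 0, 0, 0, 0, 0, 0, 0]}}

```text
clock: 57.85
eef_pos: [0.6109, 0.0359, 0.1235]
orientation: [-3.141, 0.008, -2.954]
ft_force: [4.5, 1.1, 7.7]
finger_gap: 0.018
grip_force: 30.0
```

{"api": "drive_tool", "payload": {"dp": [[-0.012, 0, 0.004], [-0.022, 0, 0.008], [-0.03, -0.005, 0.014], [-0.037, -0.01, 0.02], [-0.043, -0.015, 0.026], [-0.049, -0.02, 0.032], [-0.059, -0.022, 0.044], [-0.069, -0.022, 0.058], [-0.078, -0.022, 0.072], [-0.078, -0.022, 0.072]], "turn": [0, 0, 0, 0, 0, 0, 0, 0, 0, 0]}}

```text
clock: 59.1
eef_pos: [0.627, 0.0358, 0.1092]
orientation: [3.14, 0.008, -2.954]
ft_force: [4.3, 2.7, 8.3]
finger_gap: 0.0175
grip_force: 30.0
```

{"api": "drive_tool", "payload": {"dp": [[-0.004, 0, 0.007], [-0.008, 0, 0.014], [-0.012, 0, 0.022], [-0.015, 0, 0.029], [-0.018, 0, 0.037], [-0.021, 0, 0.045], [-0.024, 0, 0.053], [-0.027, 0, 0.061], [-0.032, 0, 0.077], [-0.036, 0, 0.095]], "turn": [0, 0, 0, 0, 0, 0, 0, 0, 0, 0]}}

```text
clock: 60.35
eef_pos: [0.6336, 0.0358, 0.0897]
orientation: [-3.141, 0.007, -2.954]
ft_force: [3.9, 0.2, 6.5]
finger_gap: 0.0179
grip_force: 30.0
```

{"api": "drive_tool", "payload": {"dp": [[0, 0, -0.03], [-0.01, 0, -0.06], [-0.02, 0, -0.1], [-0.02, 0, -0.16], [-0.02, 0, -0.24], [-0.02, 0, -0.32], [-0.02, 0, -0.4], [-0.02, 0, -0.48], [-0.02, 0, -0.56], [-0.02, 0, -0.61]], "turn": [0, 0, 0, 0, 0, 0, 0, 0, 0, 0]}}

```text
clock: 61.6
eef_pos: [0.6346, 0.036, 0.2107]
orientation: [3.142, 0.001, -2.954]
ft_force: [0.6, 0.7, -1.4]
finger_gap: 0.0179
grip_force: 30.0
```

```bash
python3 -c "
from h import *
st();truf();bowl()"
```

```text
t 61.6 tcp [0.6346 0.036  0.2107] yaw 190.73 bin(mm) [137.7  23.1 188.7] F [ 0.6  0.7 -1.4] gap 0.0179 q7 1.75
top 0.59 [209.0, 199.0, 217.0, 203.0] [0.517 0.16  0.037] bin [ 46. 167.]
top 0.54 [210.0, 208.0, 218.0, 214.0] [0.484 0.16  0.037] bin [ 13. 173.]
top 0.49 [201.0, 203.0, 210.0, 209.0] [0.503 0.187 0.037] bin [ 37. 196.]
top 0.42 [197.0, 207.0, 199.0, 212.0] [0.494 0.213 0.037] bin [ 33. 223.]
scene 0.59 [284.0, 205.0, 293.0, 212.0] [0.505 0.159 0.037] bin [ 34. 168.]
scene 0.46 [299.0, 203.0, 306.0, 210.0] [0.507 0.205 0.037] bin [ 44. 213.]
scene 0.41 [286.0, 214.0, 296.0, 220.0] [0.539 0.157 0.037] bin [ 66. 160.]
top 0.56 [181.1 180.  230.4 229.7]
scene 0.95 [271.6 184.1 323.4 226.7]
bowl [0.5052 0.183 ] [-1.4 -1.   1.4  0.8]
bowl [0.509  0.1856] [-0.5  0.4  0.5 -0.4]
```

{"api": "drive_tool", "payload": {"dp": [[-0.02, 0.02, 0], [-0.07, 0.06, 0], [-0.15, 0.13, 0], [-0.27, 0.23, 0], [-0.4, 0.34, 0], [-0.54, 0.46, 0], [-0.68, 0.58, 0], [-0.82, 0.7, 0], [-0.93, 0.79, 0], [-1, 0.845, 0]], "turn": [0, 0, 0, 0, 0, 0, 0, 0, 0, 0]}}

```text
clock: 63.25
eef_pos: [0.7997, 0.2422, 0.2081]
orientation: [3.141, -0.001, -2.952]
ft_force: [0.4, -0.6, -2.3]
finger_gap: 0.0176
grip_force: 30.0
```

{"api": "drive_tool", "payload": {"dp": [[-0.03, 0, 0.02], [-0.06, 0, 0.06], [-0.09, 0, 0.11], [-0.12, 0, 0.17], [-0.15, 0, 0.22], [-0.165, 0, 0.26], [-0.17, 0, 0.29], [-0.17, 0, 0.29], [-0.17, 0, 0.29], [-0.17, 0, 0.29]], "turn": [0, 0, 0, 0, 0, 0, 0, 0, 0, 0]}}

```text
clock: 64.5
eef_pos: [0.8329, 0.2456, 0.1522]
orientation: [3.141, 0.001, -2.954]
ft_force: [0.4, 0.9, -1.1]
finger_gap: 0.0174
grip_force: 30.0
```

```bash
python3 -c "
from h import *
st();truf();bowl(['scene'])"
```

```text
t 64.5 tcp [0.8329 0.2456 0.1522] yaw 190.73 bin(mm) [371.6 192.3 130.2] F [ 0.4  0.9 -1.1] gap 0.0174 q7 1.52
scene 0.57 [296.0, 209.0, 300.0, 214.0] [0.524 0.185 0.037] bin [ 57. 191.]
scene 0.48 [300.0, 206.0, 309.0, 210.0] [0.514 0.21  0.037] bin [ 51. 217.]
scene 0.44 [288.0, 210.0, 296.0, 219.0] [0.533 0.162 0.037] bin [ 61. 166.]
scene 0.38 [329.0, 245.0, 339.0, 249.0] [0.676 0.252 0.037] bin [219. 228.]
scene 0.93 [269.  181.4 321.7 222. ]
bowl [0.4928 0.1832] [ 0.1 -0.3 -0.1  0.2]
```

{"api": "drive_tool", "payload": {"dp": [[0.312, 0, 0], [0.625, 0, 0], [0.625, 0, 0], [0.56, 0, 0], [0.45, 0, 0], [0.3, 0, 0], [0.15, 0, 0], [0, 0, -0.1], [0, 0, -0.2], [0, 0, -0.3]], "turn": [0, 0, 0, 0, 0, 0, 0, 0, 0, 0]}}

```text
clock: 66.05
eef_pos: [0.8327, 0.2455, 0.2126]
orientation: [3.142, 0.0, -2.954]
ft_force: [-0.8, 0.5, -1.3]
finger_gap: 0.0179
grip_force: 30.0
```

```bash
python3 -c "
from mont import *
st();truf();bowl(['scene','top'])
s=cam('scene');t=cam('top');mont('g9.png',[(s,(210,160,330,275),4),(t,(170,130,290,250),2)])"
```

```text
t 66.05 tcp [0.8327 0.2455 0.2126] yaw 190.72 bin(mm) [371.4 192.2 190.6] F [-0.8  0.5 -1.3] gap 0.0179 q7 1.52
scene 0.62 [292.0, 202.0, 297.0, 210.0] [0.5   0.18  0.037] bin [ 32. 189.]
scene 0.6 [288.0, 206.0, 289.0, 212.0] [0.507 0.158 0.037] bin [ 35. 166.]
scene 0.49 [295.0, 209.0, 301.0, 216.0] [0.529 0.184 0.037] bin [ 61. 189.]
scene 0.42 [287.0, 209.0, 294.0, 219.0] [0.528 0.158 0.037] bin [ 56. 163.]
scene 0.38 [303.0, 210.0, 308.0, 214.0] [0.532 0.207 0.037] bin [ 69. 210.]
scene 0.83 [268.8 182.2 325.5 225.7]
top 0.64 [212.9 181.5 231.8 205.3]
bowl [0.5041 0.1859] [ 2.   1.3 -2.  -0.7]
bowl [0.5695 0.1018] [-10.2 -24.1  22.4   2.5]
(460, 728, 3)
```

View pics/g9.png

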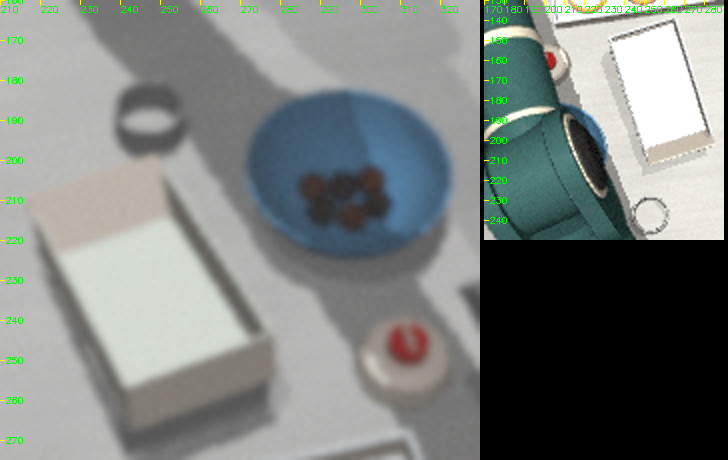

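{"api": "drive_tool", "payload": {"dp": [[0.2, -0.2, 0], [0.4, -0.45, 0], [0.618, -0.743, 0], [0.618, -0.743, 0], [0.618, -0.743, 0], [0.618, -0.743, 0], [0.618, -0.743, 0], [0.618, -0.743, 0], [0.618, -0.743, 0], [0.618, -0.743, 0]], "turn": [0, 0, 0, 0, 0, 0, 0, 0, 0, 0]}}

```text
clock: 67.8
eef_pos: [0.7389, 0.0766, 0.2113]
orientation: [-3.142, -0.0, -2.954]
ft_force: [-1.0, 0.1, -1.3]
finger_gap: 0.0178
grip_force: 30.0
```

{"api": "drive_tool", "payload": {"dp": [[0.2, -0.2, 0], [0.4, -0.45, 0], [0.618, -0.743, 0], [0.618, -0.743, 0], [0.618, -0.743, 0], [0.618, -0.743, 0], [0.618, -0.743, 0], [0.618, -0.743, 0], [0.618, -0.743, 0], [0.618, -0.743, 0]], "turn": [0, 0, 0, 0, 0, 0, 0, 0, 0, 0]}}

```text
clock: 69.05
eef_pos: [0.6452, -0.0924, 0.2114]
orientation: [-3.142, 0.0, -2.954]
ft_force: [0.5, 0.6, -1.6]
finger_gap: 0.0175
grip_force: 30.0
```

{"api": "drive_tool", "payload": {"dp": [[0.2, -0.2, 0], [0.4, -0.45, 0], [0.618, -0.743, 0], [0.618, -0.743, 0], [0.618, -0.743, 0], [0.618, -0.743, 0], [0.618, -0.743, 0], [0.618, -0.743, 0], [0.618, -0.743, 0], [0.618, -0.743, 0]], "turn": [0.1, 0.3, 0.5, 0.7, 0.85, 1, 1, 1, 1, 1]}}

```text
clock: 70.3
eef_pos: [0.5513, -0.2616, 0.2114]
orientation: [-3.142, 0.0, 2.806]
ft_force: [-0.0, 0.8, -1.1]
finger_gap: 0.0178
grip_force: 30.0
```

```bash
cat > peg.py <<'E'
from h import *
t=cam('top');s=cam('scene')
def pts(p):
    h=p[2];d=np.array([np.cos(h),np.sin(h),0]);w=np.array([-np.sin(h),np.cos(h),0])
    r=np.array([p[0],p[1],.285]);T=.05*(d*np.cos(np.deg2rad(25))+[0,0,np.sin(np.deg2rad(25))])
    r2=r+.16*w   # other peg: towards -y side (h~142deg -> w=(-.6,-.79))
    return r,r+T,r2,r2+T
ob=[(t,0,(415,148)),(t,1,(410.3,159)),(s,0,(75.3,202.3)),(s,1,(84.7,186.7)),(t,2,(465,180.5)),(t,3,(462,192))]
r=least_squares(lambda p:np.concatenate([proj(c,pts(p)[i])[0]-u for c,i,u in ob]),[.55,-.43,2.45],loss='soft_l1')
print(r.x,np.rad2deg(r.x[2]),[(proj(c,pts(r.x)[i])[0]-u).round(1).tolist() for c,i,u in ob]);print(np.round(pts(r.x),4))
E
python3 - <<'E'
exec(open('peg.py').read())
st();print(to([.551,-.2612,.075],142))
E
```

```text
[ 0.55184249 -0.4363459   2.42008631] 138.6607316037429 [[-0.7, 0.5], [-1.9, 0.6], [-1.4, 1.3], [-1.0, -0.5], [0.7, -0.4], [-1.1, 0.1]]
[[ 0.5518 -0.4363  0.285 ]
 [ 0.5178 -0.4064  0.3061]
 [ 0.4462 -0.5565  0.285 ]
 [ 0.4121 -0.5265  0.3061]]
t 70.4 tcp [ 0.5513 -0.2615  0.2114] yaw 160.74 bin(mm) [   0.7 -253.8  189.4] F [-0.6  0.5 -0.8] gap 0.0178 q7 1.79
(array([0.002, 0.001, 0.682]), np.float64(0.625))
```

{"api": "drive_tool", "payload": {"dp": [[0, 0, 0.05], [0, 0, 0.15], [0, 0, 0.25], [0, 0, 0.35], [0, 0, 0.45], [0, 0, 0.55], [0, 0, 0.62], [0, 0, 0.67], [0, 0, 0.7], [0, 0, 0.71]], "turn": [0.2, 0.4, 0.6, 0.69, 0.69, 0.69, 0.69, 0.69, 0.69, 0.69]}}

```text
clock: 71.65
eef_pos: [0.5515, -0.2616, 0.0693]
orientation: [3.141, 0.0, 2.444]
ft_force: [0.7, 0.5, -2.1]
finger_gap: 0.0175
grip_force: 30.0
```

```bash
cat > pegfit.py <<'E'
exec(open('peg.py').read().split('ob=')[0])
from scipy.ndimage import map_coordinates
I={n:cv2.GaussianBlur(cv2.cvtColor(cv2.imread(f'pics/{n}0.png'),cv2.COLOR_BGR2GRAY).astype(float),(0,0),.7) for n in('top','scene')}
def samp(n,c,P): u=1.5*(proj(c,P)+.5)-.5; return map_coordinates(I[n],[u[:,1],u[:,0]],order=1)
def prof(p,n,c):
    r,T,_,_=pts(p);d=(T-r)/.05;h=p[2];w=np.array([-np.sin(h),np.cos(h),0])
    ins=np.concatenate([samp(n,c,r+d*k+w*o) for k in np.linspace(.008,.047,14) for o in(-.002,0,.002)])
    out=np.concatenate([samp(n,c,r+d*k+w*o) for k in np.linspace(.008,.047,14) for o in(-.010,.010)]+[samp(n,c,r+d*.058+w*o) for o in(-.003,0,.003)]*3)
    return ins.mean()-out.mean()
p0=np.array([.5518,-.4360,np.deg2rad(140)])
best={}
for n,c in(('top',t),('scene',s)):
    G=[(prof(p0+[dx,dy,a],n,c),dx,dy,np.rad2deg(a)) for dx in np.arange(-.012,.0121,.002) for dy in np.arange(-.012,.0121,.002) for a in np.deg2rad([-6,-3,0,3,6])]
    G.sort(key=lambda g:-g[0] if n=='top' else g[0]);best[n]=G;print(n,[np.round(g,3).tolist() for g in G[:4]])
S={}
for n,k in(('top',1),('scene',-1)):
    m=max(abs(g[0]) for g in best[n][:1])
    for g in best[n]: S.setdefault(tuple(np.round(g[1:],4)),0); S[tuple(np.round(g[1:],4))]+=k*g[0]/m
for k in sorted(S,key=lambda k:-S[k])[:10]: print(k,round(S[k],3))
E
python3 - <<'E'
exec(open('pegfit.py').read())
st()
E
```

```text
top [[22.134, 0.008, -0.01, 6.0], [21.078, 0.006, -0.01, 6.0], [20.87, 0.012, 0.004, -6.0], [20.755, 0.012, 0.006, -6.0]]
scene [[-20.261, -0.002, 0.0, -3.0], [-19.86, -0.004, 0.0, -6.0], [-19.775, 0.0, -0.002, -6.0], [-19.772, 0.0, 0.0, 0.0]]
(np.float64(-0.006), np.float64(0.0), np.float64(-6.0)) 1.733
(np.float64(-0.004), np.float64(-0.002), np.float64(-6.0)) 1.688
(np.float64(-0.004), np.float64(0.0), np.float64(-3.0)) 1.677
(np.float64(-0.006), np.float64(0.002), np.float64(-3.0)) 1.674
(np.float64(-0.008), np.float64(0.002), np.float64(-6.0)) 1.674
(np.float64(-0.004), np.float64(0.0), np.float64(-6.0)) 1.662
(np.float64(-0.002), np.float64(0.0), np.float64(-3.0)) 1.646
(np.float64(-0.002), np.float64(-0.002), np.float64(-6.0)) 1.645
(np.float64(-0.008), np.float64(0.0), np.float64(-6.0)) 1.626
(np.float64(-0.004), np.float64(0.002), np.float64(0.0)) 1.623
t 71.75 tcp [ 0.5515 -0.2616  0.0696] yaw 140.03 bin(mm) [   0.9 -253.9   47.6] F [-0.7 -0.1 -1.4] gap 0.0178 q7 1.55
```

{"api": "drive_tool", "payload": {"dp": [[0, 0, 0.01], [0, 0, 0.02], [0, 0, 0.025], [0, 0, 0.03], [0, 0, 0.035], [0, 0, 0.04], [0, 0, 0.04], [0, 0, 0.04], [0, 0, 0.04], [0, 0, 0.04]], "turn": [0, 0, 0, 0, 0, 0, 0, 0, 0, 0]}}

```text
clock: 73.0
eef_pos: [0.5515, -0.2616, 0.0615]
orientation: [3.141, 0.0, 2.444]
ft_force: [0.8, -0.3, -0.0]
finger_gap: 0.0177
grip_force: 30.0
```

Run:
```python
from h import *
t=cam('top');s=cam('scene');st()
# bar by image: threshold profile search of the long bar edge lines in saved pictures
a=onz(t,[(406.7,138),(478.7,185.3)],.299);print('top bar',a.round(4),np.rad2deg(np.arctan2(*(a[0]-a[1])[[1,0]])))
b=onz(s,[(20.3,175.7),(82,212.3)],.299);print('scene bar',b.round(4),np.rad2deg(np.arctan2(*(b[1]-b[0])[[1,0]])))
for n in('top','scene'):
    c=cam(n);q=bot.trace('peg_root',n)
    print(n,[(round(r['conf'],2),np.round(r['bbox']).tolist(),int(r['mask'].sum())) for r in q[:2]])
    if q: np.save(f'rack_{n}.npy',q[0]['mask'])
```

```text
t 73.1 tcp [ 0.5515 -0.2616  0.0615] yaw 140.03 bin(mm) [   0.9 -253.9   39.5] F [-1.  -0.5 -0.6] gap 0.0177 q7 1.55
top bar [[ 0.5809 -0.4159  0.299 ]
 [ 0.4257 -0.5805  0.299 ]] 46.676063161538394
scene bar [[ 0.4343 -0.5834  0.299 ]
 [ 0.5967 -0.4089  0.299 ]] 47.059457831896744
top [(0.65, [376.0, 137.0, 480.0, 214.0], 3402)]
scene [(0.69, [21.0, 166.0, 116.0, 283.0], 3651)]
```

{"api": "drive_tool", "payload": {"dp": [[0, 0, 0], [0, 0, 0], [0, 0, 0], [0, 0, 0], [0, 0, -0.068], [0.02, 0, -0.068], [0.04, 0, -0.068], [0.064, 0, -0.068], [0.064, 0, -0.068], [0.064, 0, -0.068]], "turn": [0, 0, 0, 0, 0, 0, 0, 0, 0, 0], "claw": 50}}

```text
clock: 74.55
eef_pos: [0.5416, -0.2533, 0.0749]
orientation: [-3.142, 0.0, 2.444]
ft_force: [-0.5, 0.2, 0.8]
finger_gap: 0.0497
grip_force: 0.0
```

{"api": "drive_tool", "payload": {"dp": [[0, 0, 0], [0, 0, 0], [0, 0, 0], [0, 0, 0], [0, 0, 0], [0, 0, 0], [0, 0, 0], [0, 0, 0], [0, 0, 0], [0, 0, 0]], "turn": [0, 0, 0, 0, 0, 0, 0, 0, 0, 0], "claw": 0}}

```text
clock: 75.8
eef_pos: [0.5415, -0.2533, 0.075]
orientation: [3.142, 0.0, 2.444]
ft_force: [0.6, 0.6, -0.5]
finger_gap: 0.0178
grip_force: 30.0
```

{"api": "drive_tool", "payload": {"dp": [[0, 0, -0.1], [0, 0, -0.25], [0, 0, -0.4], [0, 0, -0.55], [0, 0, -0.7], [0, 0, -0.85], [0, 0, -1], [0, 0, -1], [0, 0, -1], [0, 0, -1]], "turn": [0, 0, 0, 0, 0, 0, 0, 0.05, 0.1, 0.1]}}

```text
clock: 77.05
eef_pos: [0.5408, -0.2529, 0.2738]
orientation: [-3.141, -0.002, 2.391]
ft_force: [0.2, 1.3, -2.7]
finger_gap: 0.0178
grip_force: 30.0
```

Run:
```python
from h import *
st();t=cam('top');s=cam('scene')
P=bot.observe()['eef_pos'];h=np.deg2rad(137);n=np.array([np.cos(h),np.sin(h),0]);z=np.array([0,0,1])
# eye relative to tcp at p=0 with grip95
eye=P+12e-3*z-n*.0422+z*.035;print('eye pred',eye,proj(s,eye),proj(t,eye))
for c,nm in((s,'scene'),(t,'top')):
    u=proj(c,eye)[0].astype(int);im=cv2.cvtColor(c['image'],cv2.COLOR_RGB2GRAY);print(nm,u)
    np.set_printoptions(linewidth=200)
    print(im[u[1]-9:u[1]+12,u[0]-12:u[0]+12])
    for r in bot.trace('scoop',nm)[:3]: print(round(r['conf'],2),np.round(r['bbox']).tolist())
```

```text
t 77.05 tcp [ 0.5408 -0.2529  0.2738] yaw 137.01 bin(mm) [  -8.  -243.4  251.8] F [ 0.2  1.3 -2.7] gap 0.0178 q7 1.37
eye pred [ 0.57192682 -0.28184524  0.32096381] [[131.58929295 190.2978712 ]] [[360.94606386 144.70006644]]
scene [131 190]
[[110 105  99  95  93  92  90  91  91  92  92  96  97 103 109 104  87  66  43  29  28  23  23  23]
 [102  94  91  90  89  89  88  90  91  89  90  91  92  95 101 103  97  78  53  37  26  21  25  25]
 [ 92  87  87  87  87  88  89  87  89  90  89  90  89  91  96 102 101  87  63  41  27  23  23  23]
 [ 86  84  86  87  87  87  88  85  83  80  81  81  82  86  86  97 102  92  67  44  29  23  20  18]
 [ 82  84  85  87  87  88  83  74  66  62  60  59  62  69  77  84  88  78  56  36  22  25  18  24]
 [ 84  84  86  87  87  86  77  63  48  38  37  36  42  45  51  57  58  50  36  26  25  20  21  22]
 [ 83  84  86  87  88  84  76  58  37  28  28  36  41  41  38  37  35  33  28  23  22  23  24  21]
 [ 84  84  85  87  87  86  76  59  41  27  32  45  49  48  47  43  36  29  22  23  26  21  24  23]
 [ 82  82  84  85  87  88  82  70  54  43  37  39  42  45  50  47  
[... 2246 characters left out ...]
 61 60 59 58 65 63 66 63 65 65]
 [31 28 32 43 47 41 48 51 52 53 50 55 59 54 59 60 61 62 65 65 67 66 66 66]
 [29 33 39 40 44 47 50 50 52 53 55 56 55 60 62 59 62 64 62 63 64 66 66 64]
 [31 40 41 46 46 44 50 49 54 51 56 57 56 60 62 64 62 65 65 70 66 66 66 65]
 [26 41 40 41 44 48 50 51 51 54 60 56 61 60 66 68 63 69 66 60 64 66 67 66]
 [37 35 45 50 45 46 52 53 53 52 58 61 57 60 62 61 65 65 67 65 66 64 68 66]
 [44 39 42 43 44 48 49 52 53 57 56 60 62 59 62 61 61 66 69 65 62 64 64 66]
 [44 38 45 48 48 51 52 55 57 56 55 60 60 59 63 66 67 61 66 66 71 63 66 69]
 [38 41 43 46 49 49 53 56 56 57 56 61 62 64 61 62 66 64 64 67 59 68 68 66]]
0.65 [316.0, 182.0, 334.0, 203.0]
0.27 [125.0, 246.0, 147.0, 261.0]
```

```bash
cat > ringfit.py <<'E'
from h import *
from scipy.ndimage import map_coordinates
def ringfit(s):
    im=cv2.GaussianBlur(cv2.cvtColor(s['image'],cv2.COLOR_RGB2GRAY),(0,0),.5).astype(float)
    o=bot.observe();P=o['eef_pos'];h=o['orientation'][2];n=np.array([np.cos(h),np.sin(h),0]);z=np.array([0,0,1.]);w=np.cross(z,n)
    th=np.linspace(0,2*np.pi,32,endpoint=False);out=[]
    for p in range(-14,11,2):
        e=np.deg2rad(40-p);b=-n*np.cos(e)+z*np.sin(e)   # up the handle
        for d in np.arange(45,66,2.):
            for dz in np.arange(6,19,2.):
              for dw in(-3,0,3):
                E=P+z*dz/1e3+b*d/1e3+w*dw/1e3
                f=lambda r,m:(lambda u:map_coordinates(im,[u[:,1],u[:,0]],order=1))(proj(s,E+r*(np.outer(np.cos(th[m]),b)+np.outer(np.sin(th[m]),w))))
                al=np.ones(32,bool);fr=np.cos(th)>-.3
                hole=f(.004,al).mean();ann=f(.014,al).mean();outr=f(.021,fr).mean()
                out.append((hole+2*outr-3*ann,p,d,dz,dw,*E))
    out.sort(reverse=True);return out
E
python3 - <<'E'
from ringfit import *
s=cam('scene');R=ringfit(s)
for r in R[:12]: print(np.round(r,4).tolist(),proj(s,r[5:])[0].round(1))
E
```

```text
[75.6205, 4.0, 45.0, 18.0, 3.0, 0.5659, -0.2803, 0.3189] [132.4 188.9]
[75.4585, 2.0, 45.0, 16.0, 3.0, 0.5652, -0.2797, 0.3181] [132.7 188.9]
[74.2744, 2.0, 47.0, 18.0, 0.0, 0.5684, -0.2785, 0.3214] [132.9 188.9]
[74.1531, 0.0, 47.0, 14.0, 3.0, 0.5656, -0.28, 0.3187] [132.5 188.9]
[73.8306, 2.0, 49.0, 18.0, 0.0, 0.5696, -0.2796, 0.3226] [132.3 189. ]
[73.7515, 0.0, 49.0, 16.0, 0.0, 0.5688, -0.2789, 0.3219] [132.7 188.9]
[73.5938, 2.0, 45.0, 18.0, 3.0, 0.5652, -0.2797, 0.3201] [132.5 188.3]
[73.2211, 2.0, 47.0, 16.0, 3.0, 0.5664, -0.2807, 0.3194] [132.1 189. ]
[72.9651, 0.0, 53.0, 18.0, -3.0, 0.5731, -0.2788, 0.3265] [132.3 189. ]
[72.7561, 0.0, 49.0, 18.0, 0.0, 0.5688, -0.2789, 0.3239] [132.5 188.4]
[72.5147, 0.0, 51.0, 18.0, -3.0, 0.572, -0.2777, 0.3252] [132.9 188.9]
[72.4465, -2.0, 51.0, 14.0, 0.0, 0.5691, -0.2791, 0.3226] [132.5 188.8]
```

```bash
sed -e 's/np.linspace(.008,.047,14)/np.linspace(.014,.047,14)/g' pegfit.py | sed -n '1,/^p0=/p' > pf2.py
python3 - <<'E'
exec(open('pf2.py').read())
h=np.deg2rad(137);D=np.array([np.cos(h),np.sin(h)])
tip0=np.array([.5155,-.4055])
for n,c,k in(('top',t,1),('scene',s,-1)):
    G=[]
    for dx in np.arange(-.010,.0101,.001):
        for dy in np.arange(-.010,.0101,.001):
            tip=tip0+[dx,dy];r=tip-.0453*D;G.append((k*prof([r[0],r[1],h],n,c),tip[0],tip[1]))
    G=np.array(G);o=np.argsort(-G[:,0]);print(n,G[o[:6]].round(4).tolist())
    top=G[G[:,0]>.93*G[:,0].max()];print(' centroid',top[:,1:].mean(0),top[:,1:].std(0))
    globals()['G'+n]=G
S=Gtop[:,0]/Gtop[:,0].max()+Gscene[:,0]/Gscene[:,0].max();o=np.argsort(-S)[:8];print(np.c_[S[o],Gtop[o,1:]].round(4).tolist())
E
```

```text
top [[19.8218, 0.5195, -0.4155], [19.7855, 0.5185, -0.4155], [19.3611, 0.5095, -0.3995], [19.2456, 0.5115, -0.4015], [19.228, 0.5105, -0.4005], [19.1946, 0.5085, -0.3985]]
 centroid [ 0.5122619  -0.40330952] [0.00342129 0.00522466]
scene [[20.2238, 0.5175, -0.4055], [20.08, 0.5185, -0.4055], [20.0644, 0.5165, -0.4055], [20.0531, 0.5155, -0.4045], [20.053, 0.5195, -0.4065], [20.0008, 0.5165, -0.4045]]
 centroid [ 0.5175 -0.4055] [0.00270801 0.00127657]
[[1.9157, 0.5145, -0.4045], [1.9152, 0.5155, -0.4045], [1.9122, 0.5135, -0.4035], [1.9084, 0.5165, -0.4055], [1.8988, 0.5155, -0.4055], [1.8868, 0.5125, -0.4025], [1.8853, 0.5145, -0.4035], [1.8845, 0.5125, -0.4035]]
```

Run:
```python
from h import *
st();d=np.array([-.6626,.6181,.4226]);tip=np.array([.515,-.4045,.306]);off=np.array([.0277,-.0261,.048])
A=tip+.03*d-off;B=tip-.025*d-off;print('A',A,to(A,137));print('A->B',to(B,137,[*A,137]))
```

```text
t 77.4 tcp [ 0.5415 -0.2533  0.2747] yaw 137.03 bin(mm) [  -7.5 -243.9  252.7] F [-0.3  0.5 -1.3] gap 0.0177 q7 1.37
A [ 0.467422 -0.359857  0.270678] (array([-0.092, -0.642,  0.02 ]), np.float64(0.001))
A->B (array([-0.249, -0.   ,  0.116]), 0.0)
```

{"api": "drive_tool", "payload": {"dp": [[0, -0.08, 0], [0, -0.2, 0], [-0.02, -0.32, 0], [-0.04, -0.44, 0.01], [-0.07, -0.55, 0.02], [-0.092, -0.62, 0.02], [-0.092, -0.642, 0.02], [-0.092, -0.642, 0.02], [-0.092, -0.642, 0.02], [-0.092, -0.642, 0.02]], "turn": [0, 0, 0, 0, 0, 0, 0, 0, 0, 0]}}

```text
clock: 78.65
eef_pos: [0.468, -0.3591, 0.2709]
orientation: [3.141, -0.0, 2.393]
ft_force: [0.5, -0.1, -1.3]
finger_gap: 0.0179
grip_force: 30.0
```

Run:
```python
from ringfit import *
st();s=cam('scene');R=ringfit(s)
for r in R[:6]: print(np.round(r,4).tolist(),proj(s,r[5:])[0].round(1))
E=np.array([.4951,-.386,.3187]);print('want',proj(s,E))
print('mean',np.mean(np.array(R[:10])[:,1:],0).round(4))
```

```text
t 78.65 tcp [ 0.468  -0.3591  0.2709] yaw 137.1 bin(mm) [ -99.3 -334.2  248.9] F [ 0.5 -0.1 -1.3] gap 0.0179 q7 1.61
[85.0944, 2.0, 45.0, 18.0, 3.0, 0.4918, -0.3856, 0.3167] [ 91.  174.7]
[84.5918, 2.0, 47.0, 18.0, 0.0, 0.495, -0.3844, 0.3179] [ 91.2 175.2]
[84.1676, 0.0, 51.0, 18.0, -3.0, 0.4985, -0.3836, 0.3218] [ 91.  175.2]
[84.1388, 2.0, 45.0, 16.0, 3.0, 0.4918, -0.3856, 0.3147] [ 91.2 175.2]
[83.9702, 4.0, 45.0, 18.0, 3.0, 0.4925, -0.3862, 0.3154] [ 90.9 175.3]
[83.4076, 0.0, 49.0, 16.0, 0.0, 0.4954, -0.3848, 0.3185] [ 91.  175.2]
want [[ 90.53176934 175.14135137]]
mean [ 1.     47.8    17.2     0.9     0.4944 -0.3851  0.3183]
```

{"api": "drive_tool", "payload": {"dp": [[-0.018, 0, 0.008], [-0.036, 0, 0.017], [-0.054, 0, 0.025], [-0.072, 0, 0.034], [-0.09, 0, 0.042], [-0.108, 0, 0.05], [-0.126, 0, 0.059], [-0.144, 0, 0.067], [-0.162, 0, 0.075], [-0.162, 0, 0.075]], "turn": [0, 0, 0, 0, 0, 0, 0, 0, 0, 0]}}

```text
clock: 79.95
eef_pos: [0.4913, -0.382, 0.2558]
orientation: [-3.141, -0.0, 2.391]
ft_force: [-0.7, -0.6, -2.0]
finger_gap: 0.0175
grip_force: 30.0
```

Run:
```python
from ringfit import *
st();o=bot.observe();print(o['wrist_torque'].round(2))
s=cam('scene');R=ringfit(s)
print('mean',np.mean(np.array(R[:10])[:,1:],0).round(4))
E=np.array([.515,-.4045,.306])-.006*np.array([-.6626,.6181,.4226]);print('want',E,proj(s,E),[proj(s,r[5:])[0].round(1).tolist() for r in R[:3]])
```

```text
t 79.95 tcp [ 0.4913 -0.382   0.2558] yaw 137.02 bin(mm) [ -80.7 -361.   233.8] F [-0.7 -0.6 -2. ] gap 0.0175 q7 1.64
[-0.1  -0.08  0.  ]
mean [ 1.     47.2    17.      1.2     0.5171 -0.4078  0.3026]
want [ 0.5189756 -0.4082086  0.3034644] [[ 83.29542107 187.34052858]] [[83.6, 186.7], [83.5, 187.2], [83.8, 187.2]]
```

{"api": "drive_tool", "payload": {"dp": [[-0.01, 0, 0.005], [-0.02, 0, 0.009], [-0.03, 0, 0.014], [-0.04, 0, 0.019], [-0.05, 0, 0.023], [-0.06, 0, 0.028], [-0.07, 0, 0.033], [-0.08, 0, 0.037], [-0.09, 0, 0.042], [-0.09, 0, 0.042]], "turn": [0, 0, 0, 0, 0, 0, 0, 0, 0, 0]}}

```text
clock: 81.25
eef_pos: [0.5044, -0.3942, 0.2474]
orientation: [-3.141, -0.0, 2.392]
ft_force: [0.3, 0.2, -1.6]
finger_gap: 0.0178
grip_force: 30.0
```

{"api": "drive_tool", "payload": {"dp": [[0, 0, 0.008], [0, 0, 0.016], [0, 0, 0.022], [0, 0, 0.022], [0, 0, 0.022], [0, 0, 0.022], [0, 0, 0.022], [0, 0, 0.022], [0, 0, 0.022], [0, 0, 0.022]], "turn": [0, 0, 0, 0, 0, 0, 0, 0, 0, 0]}}

```text
clock: 82.5
eef_pos: [0.5045, -0.3944, 0.2434]
orientation: [3.141, 0.001, 2.392]
ft_force: [1.3, -0.3, 3.4]
finger_gap: 0.0177
grip_force: 30.0
```

{"api": "drive_tool", "payload": {"dp": [[0, 0, -0.02], [0, 0, -0.03], [0, 0, -0.04], [0, 0, -0.05], [0, 0, -0.06], [0, 0, -0.07], [0, 0, -0.07], [0, 0, -0.07], [0, 0, -0.07], [0, 0, -0.07]], "turn": [0, 0, 0, 0, 0, 0, 0, 0, 0, 0]}}

```text
clock: 83.75
eef_pos: [0.5041, -0.3939, 0.2569]
orientation: [-3.142, -0.001, 2.392]
ft_force: [-0.8, 1.0, -4.0]
finger_gap: 0.0175
grip_force: 30.0
```

{"api": "drive_tool", "payload": {"dp": [[0, 0, 0.02], [0, 0, 0.04], [0, 0, 0.06], [0, 0, 0.06], [0, 0, 0.06], [0, 0, 0.06], [0, 0, 0.06], [0, 0, 0.06], [0, 0, 0.06], [0, 0, 0.06]], "turn": [0, 0, 0, 0, 0, 0, 0, 0, 0, 0]}}

```text
clock: 85.0
eef_pos: [0.5043, -0.3941, 0.2452]
orientation: [3.142, 0.0, 2.392]
ft_force: [-1.0, -0.2, -1.5]
finger_gap: 0.0177
grip_force: 30.0
```

{"api": "drive_tool", "payload": {"dp": [[0, 0, 0], [0, 0, 0], [0, 0, 0], [0, 0, 0], [0, 0, 0], [0, 0, 0], [0, 0, 0], [0, 0, 0], [0, 0, 0], [0, 0, 0]], "turn": [0, 0, 0, 0, 0, 0, 0, 0, 0, 0], "claw": 70}}

```text
clock: 86.25
eef_pos: [0.5044, -0.3941, 0.2452]
orientation: [3.142, -0.0, 2.392]
ft_force: [-0.8, 0.6, 0.9]
finger_gap: 0.0698
grip_force: 0.0
```

Run:
```python
from h import *
st()
for n in('scene','top'):
    c=cam(n);print(n,[(round(r['conf'],2),np.round(r['bbox']).tolist()) for r in bot.trace('scoop',n)])
    m=np.array([.531,-.420,.2955]);print('pegmid',proj(c,m),'hung',proj(c,[m-[0,0,.1],m-[0,0,.19]]).round(0).tolist())
```

```text
t 86.25 tcp [ 0.5044 -0.3941  0.2452] yaw 137.03 bin(mm) [ -70.  -375.3  223.2] F [-0.8  0.6  0.9] gap 0.0698 q7 1.65
scene [(0.72, [74.0, 202.0, 117.0, 244.0])]
pegmid [[ 79.43928096 193.63979718]] hung [[92.0, 217.0], [101.0, 235.0]]
top [(0.62, [386.0, 164.0, 397.0, 178.0]), (0.38, [181.0, 180.0, 232.0, 230.0])]
pegmid [[411.17817492 155.41853769]] hung [[400.0, 164.0], [391.0, 171.0]]
```

{"api": "drive_tool", "payload": {"dp": [[0.1, 0, 0], [0.25, 0, 0], [0.45, 0, 0], [0.65, 0, 0], [0.8, 0, -0.1], [0.8, 0, -0.2], [0.8, 0, -0.2], [0.8, 0, -0.2], [0.8, 0, -0.2], [0.8, 0, -0.2]], "turn": [0, 0, 0, 0, 0, 0, 0, 0, 0, 0]}}

```text
clock: 87.7
eef_pos: [0.387, -0.2851, 0.2844]
orientation: [-3.141, -0.001, 2.391]
ft_force: [-0.1, 0.1, 0.3]
finger_gap: 0.0698
grip_force: 0.0
```

Run:
```python
from h import *
st()
for n in('scene','top'):
    c=cam(n);print(n,[(round(r['conf'],2),np.round(r['bbox']).tolist()) for r in bot.trace('scoop',n)])
    for nm in('bell_top','bell_plunger'):
        q=bot.trace(nm,n);print(nm,[(round(r['conf'],2),np.round(r['bbox'],1).tolist(),int(r['mask'].sum())) for r in q[:2]])
    u=(132.7,198) if n=='top' else (373.3,202)
    print(onz(c,[u],.069),onz(c,[u],.05))
    im=cv2.cvtColor(c['image'],cv2.COLOR_RGB2GRAY);b=(118,184,150,214) if n=='top' else (354,192,390,226)
    print(b);print('\n'.join(' '.join('%3d'%v for v in r) for r in im[b[1]:b[3],b[0]:b[2]]))
```

```text
t 87.7 tcp [ 0.387  -0.2851  0.2844] yaw 137.01 bin(mm) [-165.1 -246.4  262.4] F [-0.1  0.1  0.3] gap 0.0698 q7 1.46
scene [(0.78, [78.0, 216.0, 109.0, 250.0])]
bell_top []
bell_plunger []
[[0.56190777 0.42292947 0.069     ]] [[0.54897077 0.43347551 0.05      ]]
(354, 192, 390, 226)
110 110 110 110 110 111 109 110 110 110 110 111 111 111 111 111 111 110 110 111 109 109 110 111 109 110 107 109 108 108 108 107 108 107 108 107
109 108 110 109 109 109 110 110 110 111 111 110 110 111 110 110 111 111 109 111 109 109 110 110 110 109 109 109 109 108 107 109 108 108 108 108
109 109 109 108 110 109 109 110 111 109 110 109 111 111 109 110 110 110 109 110 109 111 109 109 109 109 110 109 108 108 109 108 108 110 108 106
111 108 110 109 110 111 110 109 110 110 109 110 110 109 111 111 110 110 111 109 110 111 110 111 112 110 110 109 110 107 111 108 108 108 109 108
109 110 110 110 109 111 110 109 109 110 110 110 109 110 109 110 110 111 112 111 110 110 112 111 109 112 110 110 110 109 110 110 110 108 109 108
111 109 110 109 110 109 110 109 109 108 110 110 111 110 111 110 109 111 109 109 109 107 108 112 
[... 7542 characters left out ...]
 106  99  94  81  65  37  29  25 116 150 151 152 153 153 151
152 152 151 152 149  89  53  78  89  96  98 101 102 103 102 100  97  91  90  81  56  31  18  21 120 156 152 153 152 152 152 149
155 153 156 154 151 151  94  45  53  79  90  90  93  92  88  91  88  81  54  39  39  23  32 120 152 153 149 150 154 151 152 152
150 151 153 152 151 153 145 119  62  34  37  50  62  58  55  44  44  35  29  15  17  31 121 152 151 153 154 151 155 152 153 150
150 148 150 150 150 154 153 151 146 119  64  26  26  32  33  21  25  24  58  67 126 149 150 152 152 153 153 151 152 146 149 146
150 151 150 150 151 153 153 151 154 149 145 148 110 107  74  85  98 132 146 146 147 151 149 147 148 145 145 146 146 147 147 144
```

Run:
```python
from h import *
t=cam('top');s=cam('scene')
print('head top',onz(t,[(127.5,197)],.068),'tri',tri([t,s],[(127.5,197),(369.5,201.5)]))
th=np.linspace(0,2*np.pi,60)
for c,b,nm in((t,(119.5,187.6,146,213),'top'),(s,(357.5,None,383.5,222.5),'scene')):
  for R,z in((.043,.0),(.043,.01)):
    def f(x):
        p=proj(c,np.c_[x[0]+R*np.cos(th),x[1]+R*np.sin(th),0*th+z]);q=[p[:,0].min(),p[:,1].min(),p[:,0].max(),p[:,1].max()]
        return [i-j for i,j in zip(q,b) if j is not None]
    r=least_squares(f,[.55,.42]);print(nm,z,r.x.round(4),r.fun.round(1))
```

```text
head top [[0.55870769 0.42985612 0.068     ]] tri (array([0.55621879, 0.42186995, 0.06679599]), np.float64(0.008316968800861262))
top 0.0 [0.5596 0.4324] [ 0.4  0.2 -0.4 -0.2]
top 0.01 [0.5576 0.4296] [ 0.3  0.1 -0.3 -0.1]
scene 0.0 [0.5531 0.4344] [ 0.2 -0.2  0. ]
scene 0.01 [0.5591 0.4293] [ 0.1 -0.1  0. ]
```

{"api": "drive_tool", "payload": {"dp": [[0.2, 0.25, 0], [0.3, 0.5, 0], [0.453, 0.8, 0], [0.453, 0.8, 0], [0.453, 0.8, 0], [0.453, 0.8, 0], [0.453, 0.8, 0], [0.453, 0.8, 0], [0.453, 0.8, 0], [0.453, 0.8, 0]], "turn": [0, 0, 0, 0, 0, 0, 0, 0, 0, 0], "claw": 0}}

```text
clock: 89.45
eef_pos: [0.43, -0.1064, 0.2852]
orientation: [-3.142, 0.0, 2.391]
ft_force: [0.0, -0.2, -0.1]
finger_gap: 0.0005
grip_force: 0.0
```

{"api": "drive_tool", "payload": {"dp": [[0.2, 0.25, 0], [0.3, 0.5, 0], [0.453, 0.8, 0], [0.453, 0.8, 0], [0.453, 0.8, 0], [0.453, 0.8, 0], [0.453, 0.8, 0], [0.453, 0.8, 0], [0.453, 0.8, 0], [0.453, 0.8, 0]], "turn": [0, 0, 0, 0, 0, 0, 0, 0, 0, 0]}}

```text
clock: 90.7
eef_pos: [0.4729, 0.0725, 0.2852]
orientation: [3.141, 0.0, 2.391]
ft_force: [0.3, -0.4, -0.5]
finger_gap: 0.0003
grip_force: 0.0
```

{"api": "drive_tool", "payload": {"dp": [[0.2, 0.25, 0], [0.3, 0.5, 0], [0.453, 0.8, 0], [0.453, 0.8, 0], [0.453, 0.8, 0], [0.453, 0.8, 0], [0.453, 0.8, 0], [0.453, 0.8, 0], [0.453, 0.8, 0], [0.453, 0.8, 0]], "turn": [0, 0, 0, 0, 0, 0, 0, 0, 0, 0]}}

```text
clock: 91.95
eef_pos: [0.5156, 0.2513, 0.2853]
orientation: [3.141, 0.0, 2.391]
ft_force: [-0.3, 0.0, 0.2]
finger_gap: 0.0003
grip_force: 0.0
```

{"api": "drive_tool", "payload": {"dp": [[0.2, 0.25, 0], [0.3, 0.5, 0], [0.453, 0.8, 0], [0.453, 0.8, 0], [0.453, 0.8, 0], [0.453, 0.8, 0], [0.453, 0.8, 0], [0.453, 0.8, 0], [0.453, 0.8, 0], [0.453, 0.8, 0]], "turn": [0, 0, 0, 0, 0, 0, 0, 0, 0, 0]}}

```text
clock: 93.2
eef_pos: [0.5584, 0.4301, 0.2853]
orientation: [3.141, 0.0, 2.392]
ft_force: [-0.6, 0.2, 0.5]
finger_gap: 0.0004
grip_force: 0.0
```

Run:
```python
from h import *
st();print(to([.558,.430,.082],137))
truf(.02);bowl(['scene'])
for n in('scene','top'):
    c=cam(n);q=[r for r in bot.trace('scoop',n)]
    for r in q[:2]: 
        ys,xs=np.nonzero(r['mask']);print(n,round(r['conf'],2),np.round(r['bbox']).tolist(),'topmost',(xs[ys.argmin()],ys.min()))
    print('pegmid,hung .1,.18',proj(c,[[.5315,-.420,.2955],[.5315,-.42,.1955],[.5315,-.42,.115]]).round(0).tolist())
```

```text
t 93.2 tcp [0.5584 0.4301 0.2853] yaw 137.02 bin(mm) [136.1 424.5 263.3] F [-0.6  0.2  0.5] gap 0.0004 q7 0.15
(array([ 1.000e-03, -2.000e-03,  1.016e+00]), np.float64(0.001))
top 0.62 [203.0, 201.0, 203.0, 208.0] [0.512 0.197 0.02 ] bin [ 47. 204.]
top 0.58 [209.0, 208.0, 219.0, 212.0] [0.489 0.162 0.02 ] bin [ 18. 174.]
top 0.46 [253.0, 246.0, 254.0, 248.0] [0.351 0.045 0.02 ] bin [-140.   85.]
top 0.43 [198.0, 207.0, 200.0, 214.0] [0.494 0.212 0.02 ] bin [ 33. 222.]
top 0.38 [203.0, 196.0, 208.0, 202.0] [0.529 0.186 0.02 ] bin [ 62. 190.]
scene 0.47 [294.0, 210.0, 305.0, 217.0] [0.522 0.192 0.02 ] bin [ 56. 198.]
scene 0.79 [268.7 181.3 323.8 223.3]
bowl [0.4962 0.1852] [ 1.3  0.5 -1.3 -0.3]
scene 0.63 [70.0, 199.0, 113.0, 247.0] topmost (np.int64(72), np.int64(198))
scene 0.47 [18.0, 176.0, 118.0, 284.0] topmost (np.int64(22), np.int64(173))
pegmid,hung .1,.18 [[79.0, 194.0], [92.0, 217.0], [100.0, 233.0]]
top 0.56 [388.0, 146.0, 421.0, 175.0] topmost (np.int64(410), np.int64(145))
pegmid,hung .1,.18 [[411.0, 155.0], [400.0, 164.0], [392.0, 170.0]]
```

{"api": "drive_tool", "payload": {"dp": [[0, 0, 0.3], [0, 0, 0.6], [0, 0, 0.8], [0, 0, 0.95], [0, 0, 1], [0, 0, 1], [0, 0, 1], [0, 0, 1], [0, 0, 1], [0, 0, 1]], "turn": [0, 0, 0, 0, 0, 0, 0, 0, 0, 0]}}

```text
clock: 94.95
eef_pos: [0.5585, 0.4304, 0.0856]
orientation: [3.141, 0.0, 2.392]
ft_force: [1.2, 0.2, -0.1]
finger_gap: 0.0004
grip_force: 0.0
```

{"api": "drive_tool", "payload": {"dp": [[0, 0, 0.03], [0, 0, 0.06], [0, 0, 0.09], [0, 0, 0.11], [0, 0, 0.12], [0, 0, 0.13], [0, 0, 0.137], [0, 0, 0.137], [0, 0, 0.137], [0, 0, 0.137]], "turn": [0, 0, 0, 0, 0, 0, 0, 0, 0, 0]}}

```text
clock: 96.2
eef_pos: [0.5584, 0.4302, 0.0618]
orientation: [3.142, -0.0, 2.391]
ft_force: [-8.1, -6.4, 22.9]
finger_gap: 0.0006
grip_force: 11.4
```

{"api": "drive_tool", "payload": {"dp": [[0, 0, -0.05], [0, 0, -0.12], [0, 0, -0.12], [0, 0, -0.12], [0, 0, -0.06], [0, 0, -0.02], [0, 0, -0.003], [0, 0, -0.003], [0, 0, -0.003], [0, 0, -0.003]], "turn": [0, 0, 0, 0, 0, 0, 0, 0, 0, 0]}}

```text
clock: 97.45
eef_pos: [0.5587, 0.4304, 0.0618]
orientation: [3.141, -0.0, 2.391]
ft_force: [-6.0, -5.6, 22.1]
finger_gap: 0.0007
grip_force: 11.4
```

{"api": "drive_tool", "payload": {"dp": [[0, 0, -0.1], [0, 0, -0.3], [0, 0, -0.6], [0, 0, -0.8], [0, 0, -0.9], [0, 0, -0.9], [0, 0, -0.9], [0, 0, -0.9], [0, 0, -0.9], [0, 0, -0.9]], "turn": [0, 0, 0, 0, 0, 0, 0, 0, 0, 0]}}

```text
clock: 98.7
eef_pos: [0.5583, 0.4301, 0.2378]
orientation: [-3.141, -0.0, 2.392]
ft_force: [-0.9, -0.0, 0.1]
finger_gap: 0.0005
grip_force: 0.0
```

Run:
```python
from h import *
st();truf(.02,['scene','top'])
c=cam('scene');print([(round(r['conf'],2),np.round(r['bbox']).tolist()) for r in bot.trace('scoop','scene')])
print(bot.finish_job())
```

```text
t 98.7 tcp [0.5583 0.4301 0.2378] yaw 137.03 bin(mm) [136.  424.6 215.8] F [-0.9 -0.   0.1] gap 0.0005 q7 0.15
scene 0.54 [292.0, 203.0, 298.0, 209.0] [0.488 0.188 0.02 ] bin [ 22. 199.]
scene 0.49 [284.0, 204.0, 294.0, 214.0] [0.496 0.162 0.02 ] bin [ 25. 173.]
scene 0.42 [293.0, 212.0, 303.0, 220.0] [0.53  0.185 0.02 ] bin [ 63. 189.]
top 0.62 [202.0, 196.0, 212.0, 206.0] [0.524 0.182 0.02 ] bin [ 56. 187.]
top 0.6 [209.0, 209.0, 218.0, 213.0] [0.487 0.163 0.02 ] bin [ 16. 175.]
top 0.59 [200.0, 201.0, 202.0, 208.0] [0.513 0.203 0.02 ] bin [ 49. 210.]
top 0.52 [195.0, 206.0, 202.0, 215.0] [0.493 0.212 0.02 ] bin [ 31. 223.]
top 0.42 [203.0, 208.0, 211.0, 216.0] [0.485 0.185 0.02 ] bin [ 19. 197.]
[(0.95, [70.0, 198.0, 112.0, 246.0])]
the job is handed in; nothing more can be done
None
```

I scooped all six truffles into the blue bowl, hung the scoop on the free peg, rang the bell twice and handed the job in at about 99 s; the hand-in returned no verdict.

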